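Refit the drainer plate of the under-shelf caddy

ROBOT

A 7-joint arm with a two-finger parallel gripper is mounted at the origin on the work surface. World frame = base frame: x ahead of the robot, y to its left, z up, the work surface at z = 0. Lengths are in m, angles in rad, forces in N, time in s.
With the tool pointing down it reaches from about 0.425 to 0.875 m from the base axis. Payload 4.7 kg.
Tool frame: the origin (TCP) lies on the centre line of the jaws, within the pads' length; the fingertips stand 22 mm ahead of it and the grasp point (between the pads) lies 3 mm ahead of it; z points along the fingers, y is the line along which they close (so a half turn about z gives the same grasp; the last joint's range is limited). The gripper opens to 85 mm and grips with 20 to 120 N. Pads are 22 mm wide; open, the fingers measure 114 mm over their backs; the gripper's body (76 mm by 85 mm) begins 54 mm behind the grasp point. The pads swing forward as they close: fully open they stand 13 mm farther back than shut.
Start: joints at [-1.194, 0.321, -0.07, 1.45, 0.023, 1.371, -0.057], TCP at [0.231, 0.608, 0.253] pointing down, gripper open.
Joint ranges: [-2.86, 2.86], [-0.3, 2.09], [-1.38, 1.24], [0.06, 2.45], [-1.56, 4.7], [0.09, 2.05], [-2.69, 2.69]. Speed limits (rad/s): [2.57, 2.57, 3.14, 3.14, 3.14, 3.14, 3.14].

INTERFACE

Orientations are given as a 3x3 rotation matrix whose columns are the frame's x, y, z axes.
In Python, from cell import observe, snapshot, job_done gives the robot as it stands. The module is installed in compiled form; this text tells all that it offers.
- The arm moves only by the tool arm_command, never from a script. Its argument "moves" is a list of rows, each a list of 7 numbers: the gripper's target within -1 to 1 (fully open at 1, half-way at 0, shut at -1), then the shift along the tool's x, y, z in units of 25 mm (1.0 is 25 mm), then the turn, a rotation vector about the tool's x, y, z in degrees. In form: [[claw, tx, ty, tz, rx, ry, rz], ...]. A call has 1 to 8 rows; each row shifts and turns the commanded pose from where the row before left it, along the tool's axes as they then stand; what a row does not reach is not made up. A row lasts 1/12 s, in which the tool goes at most 41.7 mm and 7.16 degrees, less where a joint would pass 70% of its speed; a pose out of reach is approached as far as the arm can. A call is refused whole if a number of a shift passes 1 or a number of a turn 7.16, either way. A call with a gripper value outside its range is refused whole. The fingers move at their own pace and stop on an object; "grip_force" is the grip in N (left out, the last holds). Time passes only in rows, so rows that do not move let the fingers close. It gives the time, the measured TCP pose, the force, the opening and the grip force at its end, in the units of the state.
- observe(): the state, without advancing time (a new reading comes with each control period).
- snapshot(name): name is "scene" or "top"; returns a dict with "pixels" (420x560x3 uint8, red, green, blue), "range_z" (420x560 float32, m along the optical axis (not along the pixel's ray), 0 where there is no reading), "camera_matrix" (3x3 intrinsics, pixels), "rvec" (rotation vector, rad) and "tvec" (3), from world to camera coordinates, as OpenCV has them. Camera axes: x right, y down, z forward; pixel columns grow to the right and rows downward; lengths in m; the calibration is good to about 2 mm. A picture is of the moment at which its call begins.
- job_done(): hands the job in; it is judged then, once.
The state is a dict: "time_s": time; "joint_positions": joint angles; "qvel": joint speeds; "joint_efforts": joint torques, N m; "tcp_pos": TCP position; "ee_rot": TCP orientation; "ft_force": force on the tool from outside, world axes, zero at the start; "wrist_torque": the same for the moment, N m; "finger_gap": finger opening in m; "finger_force": force on a finger pad.
Only numpy, scipy, OpenCV 4.12 (cv2) and the standard library are available. Lean on these libraries where they do the work, as an engineer would, in place of code of your own. Each camera call takes 0.05 s, during which the arm holds its last target. There are 200 camera calls.

TASK

The caddy clamped under the sink shelf has been emptied and rinsed. Put its loose white drainer plate back: slide it in from the front with its back edge tucked under the caddy's rear lip until the hole at its front comes over the brass stud, and let it drop so that it lies flat and fully home on the seat. Let go of it, and leave the other kitchen things where they stand.

Things in the scene. Friction and masses are not known exactly. Their poses are not given: they have to be found in the camera images.
- plate: loose drainer plate, white coated steel, 140 (x) x 132 (y) x 4 mm, about 0.22 kg, dark drain slots (drawn only), blue arched handle. Origin: centre of its underside; z up on the handle side; +x to its back edge (x = 70), which goes under the lip. 18 mm hole near the front edge (x = -70). Starts flat on the counter left or right of the caddy, front roughly to the robot
- plate_hole (a point): centre of the plate's round 18 mm through hole, at plate x = -54, y = 0, on the underside; axes as the plate
- plate_handle (a point): middle of the handle's top bar: plate x = -12, y = 0, 38 mm above the plate's underside. The handle is an arch of 10 mm round bar in the plate's x-z plane: straight top bar from x = -28 to 4, legs at x = -36 and 12, 29 mm clear under the bar. Pinch the bar across y
- caddy: fixed green caddy hung from the shelf's front edge by two straps. Origin on its seat, 50 mm above the counter: where the plate's origin is when home, with the same axes (x to the back, z up). The bay leaves the plate 5 mm at each side and 4 mm behind: side walls' inner faces at y = +-71, their tops 17 mm above the seat; back wall at x = 74; seat ledges all round
- bay_front (a point): middle of the bay's open front edge, caddy x = -73, y = 0, flush with the seat: no front wall
- stud (a point): foot of the fixed upright brass stud, on the seat at caddy x = -54, y = 0. Stud 12 mm in diameter, domed top, 10 mm high in all. A plate cannot slide in flat on the seat: it passes over the stud, at the last with its back edge down and its front raised some 5 degrees
- lip_edge (a point): middle of the lower front edge of the rear lip: caddy x = 60, y = 0, 13 mm above the seat. The lip runs the full width of the bay from x = 60 to the back wall and is 2.5 mm thick; the 13 mm high slot below it takes the last 10 mm of the plate when home
- clamp (a point): middle between the two clamps, caddy x = -20, y = 0, 189 mm above the seat. Clamp jaws and wing screws at caddy x = -49 to 31, |y| = 107 to 129, 166 to 233 mm above the seat, joined to the hanger straps, 3 mm thick, at x = 9 to 31, |y| = 75, from the seat up
- shelf: fixed stainless shelf over the caddy on two bolted uprights. Origin on the counter below its middle, x to its back. Board x = -80 to 80, y = +-350, underside 255 mm and top 280 mm above the counter; uprights 25 mm square at x = 58, y = +-310
- shelf_edge (a point): middle of the shelf's lower front edge (shelf x = -80, y = 0), 255 mm above the counter. It stands over caddy x = -45, so it overhangs the seated plate's handle (middle of the bar) by 33 mm, 167 mm above it: there the tool must lean back towards the robot by some 30 to 45 degrees
- jar: loose orange plastic jar, 68 mm in diameter, 100 mm high, on the counter on the other side from the plate; origin at the centre of its foot; leave it
- dabba: loose round steel box with tight lid, 88 mm in diameter, 83 mm high, on the shelf; origin at the centre of its foot; leave it
- cruet: loose green glass cruet, 60 mm in diameter, 120 mm high, on the shelf; origin at the centre of its foot; leave it
- tumbler: loose steel tumbler, 66 mm in diameter, 85 mm high, on the shelf; origin at the centre of its foot; leave it
- stopper: loose glass cruet stopper, 32 mm in diameter, 46 mm high, standing on its flat knob on the counter in front of the caddy; origin at its foot; leave it
- brush: loose silicone brush with wooden handle, 170 mm long, 14 mm high, lying on the counter; origin under its middle, x along it to the red head; leave it
- whisk: loose mini whisk, 163 mm long, 36 mm high, lying on the counter; origin under its middle, x along it to the wires; leave it

How it is judged:
By the outcome, as a careful person would: the job done as asked, in the order asked, and still so for the second after the job is handed in, with the robot touching nothing.
It also fails if it takes over 45 s, if anything falls off the work surface, if the arm or the gripper's body presses on something with over 40 N, if the wrist force passes 120 N, or if a joint passes its speed limit or range.

## Working session

There is one attempt and no reset: what is moved stays moved. The work goes in short steps, Python scripts to look and compute and a tool call to move; the robot and the scene stay as the last step left them, time stands still between calls to the robot, and variables do not carry over. Pictures are saved under pics/ and viewed, at most 10 in all, crops included, and the job is handed in when it is done.

Besides the shell and the picture viewer there is one more tool, called after ">>>" by a JSON object that holds its "fn" and its "kwargs". arm_command: Moves the arm, as the interface text tells. Its arguments: {"type":"object","properties":{"moves":{"type":"array","items":{"type":"array","items":{"type":"number"}}},"grip_force":{"type":"number"}},"required":["moves"]}

```bash
mkdir -p pics
cat > h.py <<'E'
import numpy as np, cv2
from cell import observe, snapshot, job_done
np.set_printoptions(precision=4,suppress=True)
def cam(s):
    R=cv2.Rodrigues(np.array(s["rvec"],float))[0]; return np.array(s["camera_matrix"]),R,np.array(s["tvec"],float).ravel()
def pts(s):
    K,R,t=cam(s); d=s["range_z"]; v,u=np.indices(d.shape)
    c=np.stack([(u-K[0,2])/K[0,0]*d,(v-K[1,2])/K[1,1]*d,d],-1)
    return (c-t)@R
def ray(s,u,v,z):
    K,R,t=cam(s); d=R.T@np.linalg.inv(K)@[u,v,1]; c=-R.T@t
    return c+d*(z-c[2])/d[2]
def proj(s,P):
    K,R,t=cam(s); return cv2.projectPoints(np.atleast_2d(np.array(P,float)),np.array(s["rvec"],float),t,K,None)[0][:,0]
E
python3 - <<'E'
from h import *
for n in("scene","top"):
    s=snapshot(n); cv2.imwrite(f"pics/{n}0.png",s["pixels"][...,::-1]); np.savez(f"{n}0.npz",**s)
    K,R,t=cam(s); print(n,-R.T@t,R[2],K[0,0])
o=observe(); print(o)
E
```

```text
scene [0.5108 0.4331 1.0404] [ 0.0883 -0.4292 -0.8989] 443.6612630168874
top [0.3932 0.0254 1.6704] [ 0.1377 -0.0223 -0.9902] 546.7665401963316
{'time_s': 0.1, 'joint_positions': array([-1.1939,  0.3217, -0.07  ,  1.4515,  0.0226,  1.3708, -0.0569]), 'qvel': array([ 0.0003, -0.0004,  0.002 , -0.0034,  0.001 , -0.0011,  0.0033]), 'joint_efforts': array([  0.0002, -49.4877,  -0.384 , -31.5206,   0.0128,   0.0075,
        -0.    ]), 'tcp_pos': array([0.2306, 0.6073, 0.2523]), 'ee_rot': array([[-0.9349,  0.3549, -0.0005],
       [ 0.3549,  0.9349, -0.0016],
       [-0.0001, -0.0017, -1.    ]]), 'ft_force': array([-0.4441, -0.0896, -0.5076]), 'wrist_torque': array([-0.0499, -0.043 ,  0.0038]), 'finger_force': 0.0, 'finger_gap': 0.08519239034612511}
```

View pics/scene0.png

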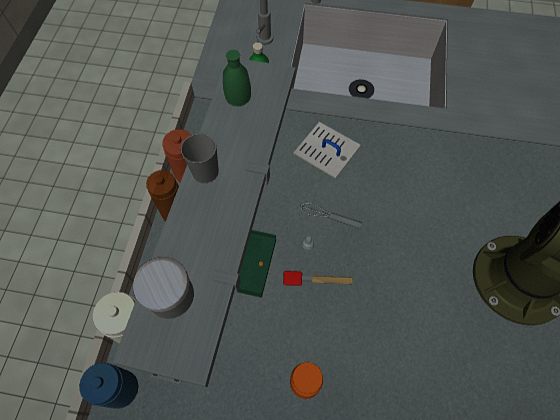

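View pics/top0.png

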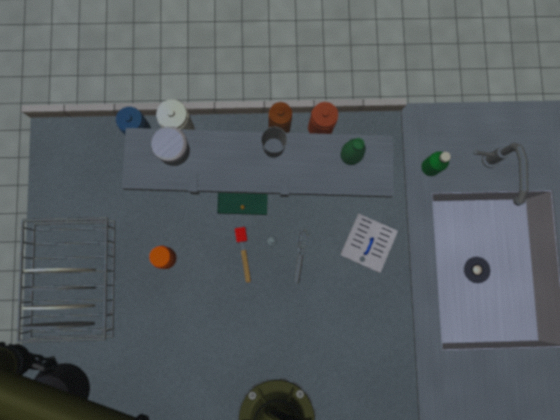

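The scene view shows the plate at about (327,150) with its hole at (343,158) and blue handle (331,147). The green caddy front is at (257,264) with the stud at (261,264); whisk (330,214), stopper (307,243), brush (318,280) and jar (307,380) are on the counter. In the top view the plate is at (370,243), the caddy at (242,204), and the arm is clear of both.

```bash
cat > m.py <<'E'
from h import *
S={n:dict(np.load(f"{n}0.npz")) for n in("scene","top")}
roi={"scene":dict(p=(285,115,368,185),c=(225,225,282,302)),"top":dict(p=(335,208,405,278),c=(212,188,272,220))}
def mask(s,r,f):
    hsv=cv2.cvtColor(s["pixels"],cv2.COLOR_RGB2HSV).astype(int); m=f(hsv[...,0],hsv[...,1],hsv[...,2])
    o=np.zeros(m.shape,np.uint8); x0,y0,x1,y1=r; o[y0:y1,x0:x1]=m[y0:y1,x0:x1]; return o
uv={}
for n,s in S.items():
    P=pts(s)
    hsv=cv2.cvtColor(s["pixels"],cv2.COLOR_RGB2HSV)
    r=roi[n]["p"]; g=s["pixels"][r[1]:r[3],r[0]:r[2]].max(2)
    th,_=cv2.threshold(g,0,255,cv2.THRESH_OTSU)
    m=mask(s,r,lambda h,S_,v:(v>th)&(S_<90)); b=mask(s,r,lambda h,S_,v:(h>100)&(h<130)&(S_>150))
    k=cv2.morphologyEx(m|b,cv2.MORPH_CLOSE,np.ones((7,7),np.uint8))
    c=max(cv2.findContours(k,cv2.RETR_EXTERNAL,2)[0],key=cv2.contourArea)
    poly=c[:,0].astype(np.float32)
    W=np.array([ray(s,u,v,.004)[:2] for u,v in poly],np.float32)
    (cx,cy),(w,h),a=cv2.minAreaRect(W); print(n,"plate rect",cx,cy,w,h,a, "th",th)
    print(" plate depth z med",np.median(P[m>0][:,2]))
    B=P[b>0]; print(" blue z",np.percentile(B[:,2],[5,50,95]),"xy of top",np.median(B[B[:,2]>.034],0))
    vv,uu=np.nonzero(b); uv[n+'b']=(uu.mean(),vv.mean()); print(" blue px",uv[n+'b'])
    gm=mask(s,roi[n]["c"],lambda h,S_,v:(h>60)&(h<95)&(S_>120))
    c=max(cv2.findContours(cv2.morphologyEx(gm,cv2.MORPH_CLOSE,np.ones((5,5),np.uint8)),cv2.RETR_EXTERNAL,2)[0],key=cv2.contourArea)
    print(" caddy px box",cv2.boxPoints(cv2.minAreaRect(c)).round(1).tolist(),"z hist",np.percentile(P[gm>0][:,2],[5,25,50,75,95]))
    br=mask(s,roi[n]["c"],lambda h,S_,v:(h>8)&(h<40)&(S_>80)&(v>60))
    vv,uu=np.nonzero(br); print(" stud px",len(uu),uu.mean(),vv.mean(),"depth pt",np.median(P[br>0],0),"ray z.058",ray(s,uu.mean(),vv.mean(),.057))
    for nm,f in dict(jar=lambda h,S_,v:(h>4)&(h<16)&(S_>200)&(v>150)).items():
        jm=mask(s,(0,150,560,420),f); print(nm,np.median(P[jm>0],0))
    for nm,(u0,v0,u1,v1) in {"scene":dict(c=(225,225,282,302),p=(285,115,368,185)),"top":dict(c=(200,175,290,225),p=(330,205,410,280))}[n].items():
        im=cv2.resize(s["pixels"][v0:v1,u0:u1,::-1],(400,400*(v1-v0)//(u1-u0)),interpolation=cv2.INTER_CUBIC); im=cv2.convertScaleAbs(im,alpha=1.6)
        S[n][nm]=cv2.resize(im,(390,290))
cv2.imwrite("pics/crop.png",np.vstack([np.hstack([S[n]["c"],S[n]["p"]]) for n in S]))
E
python3 m.py
```

```text
scene plate rect 0.5060307383537292 -0.29433202743530273 0.133524551987648 0.13976740837097168 64.21414947509766 th 108.0
 plate depth z med 0.0022509575602667367
 blue z [0.0081 0.0361 0.0418] xy of top [ 0.4935 -0.2878  0.0396]
 blue px (np.float64(331.67391304347825), np.float64(145.4673913043478))
 caddy px box [[234.6999969482422, 290.20001220703125], [250.10000610351562, 228.8000030517578], [276.3999938964844, 235.39999389648438], [261.1000061035156, 296.79998779296875]] z hist [0.0308 0.0336 0.0473 0.0496 0.0631]
 stud px 19 260.4736842105263 263.36842105263156 depth pt [0.6187 0.09   0.0571] ray z.058 [0.6182 0.0903 0.057 ]
jar [0.4717 0.3081 0.099 ]
top plate rect 0.5083956122398376 -0.3001415431499481 0.13401277363300323 0.14210112392902374 64.27022552490234 th 112.0
 plate depth z med 0.0038452171935413637
 blue z [0.033  0.0429 0.0472] xy of top [ 0.4976 -0.2928  0.0431]
 blue px (np.float64(368.8333333333333), np.float64(246.1))
 caddy px box [[219.0, 194.0], [265.0, 194.0], [265.0, 213.0], [219.0, 213.0]] z hist [0.0286 0.0341 0.0452 0.0497 0.0546]
 stud px 14 241.71428571428572 206.5 depth pt [0.6212 0.084  0.0572] ray z.058 [0.6209 0.0847 0.057 ]
jar [0.4775 0.3195 0.0988]
```

View pics/crop.png

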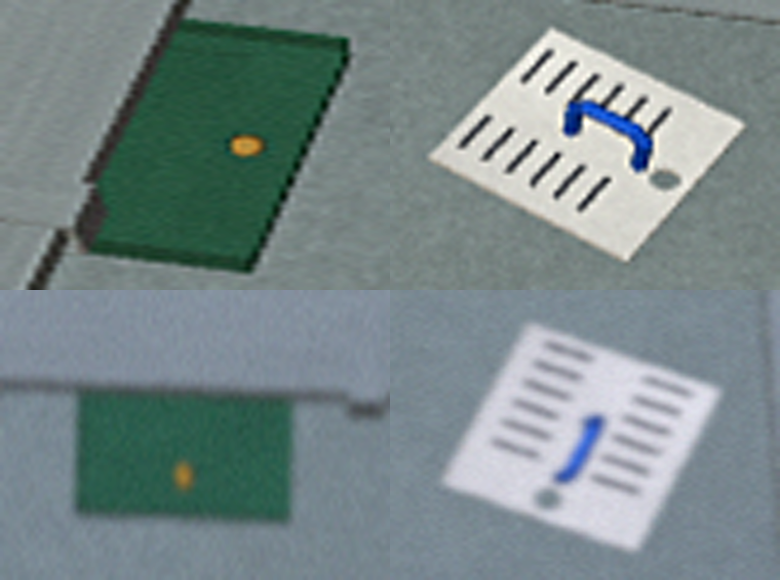

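The crops show the caddy front third with brass stud (scene about 261,264) and the plate with its hole towards the robot, slots and handle clear. The two cameras differ by about 6 mm in absolute terms but agree on stud minus plate, so I use relative measurements.

```bash
cat >> h.py <<'E'
from scipy.spatial.transform import Rotation as Ro
import json
def pose(yaw,lean):
    "tool y along left, lean back towards robot, frame yaw in deg"
    return Ro.from_euler('z',yaw,degrees=True).as_matrix()@np.column_stack([[-np.cos(np.radians(lean)),0,-np.sin(np.radians(lean))],[0,1,0],[np.sin(np.radians(lean)),0,-np.cos(np.radians(lean))]])
def plan(wps,claw,step=.024,turn=6.5,p=None,R=None):
    o=observe(); p=o["tcp_pos"].copy() if p is None else p; R=o["ee_rot"].copy() if R is None else R
    rows=[]
    for q,Q in wps:
        q=np.array(q,float); n0=len(rows)
        d=np.linalg.norm(q-p); a=np.degrees(Ro.from_matrix(R.T@Q).magnitude())
        n=max(1,int(np.ceil(max(d/step,a/turn))))
        for i in range(n):
            t=R.T@(q-p)/(n-i)/.025; w=Ro.from_matrix(R.T@Q).as_rotvec(degrees=True)/(n-i)
            t=np.round(t,2); w=np.round(w,1); rows.append([claw,*(t+0.).tolist(),*(w+0.).tolist()])
            p=p+R@t*.025; R=R@Ro.from_rotvec(w,degrees=True).as_matrix()
    for i in range(0,len(rows),8): print(json.dumps(rows[i:i+8]).replace(" ",""))
    print("end",p,"rows",len(rows))
    return p,R
E
python3 - <<'E'
from h import *
for n,(x0,y0,x1,y1) in dict(scene=(225,225,282,302),top=(212,195,272,220)).items():
    s=dict(np.load(n+"0.npz")); hsv=cv2.cvtColor(s["pixels"],cv2.COLOR_RGB2HSV).astype(int)
    m=(hsv[...,0]>60)&(hsv[...,0]<95)&(hsv[...,1]>120)
    E=[]
    if n=="scene":
        for v in range(240,290):
            u=[u for u in range(x0,x1) if m[v,u]]
            if u: E.append(ray(s,max(u)+.5,v,.05))
    else:
        for u in range(222,263):
            v=[v for v in range(y0,y1) if m[v,u]]
            if v: E.append(ray(s,u,max(v)+.5,.05))
    E=np.array(E); vx,vy,X,Y=cv2.fitLine(E[:,:2].astype(np.float32),cv2.DIST_HUBER,0,.01,.01).ravel()
    print(n,"front edge dir",np.degrees(np.arctan2(-vx*np.sign(vy),abs(vy))),"pt",X,Y)
    # shelf front edge by range: points z .255-.29
    P=pts(s); q=(abs(P[...,2]-.28)<.01)&(abs(P[...,1])<.3)
    F=[]
    for y in np.arange(-.22,.3,.01):
        k=q&(abs(P[...,1]-y)<.005)
        if k.sum()>5: F.append([y,np.percentile(P[...,0][k],2)])
    F=np.array(F); print(" shelf slope",np.degrees(np.arctan(np.polyfit(F[:,0],F[:,1],1)))[0],np.polyval(np.polyfit(F[:,0],F[:,1],1),.09))
    # hole
    r=(285,115,368,185) if n=="scene" else (335,208,405,278)
    c=np.array([.5060,-.2943] if n=="scene" else [.5084,-.3001]); h=c-.054*np.array([np.cos(.45),-np.sin(.45)])
    print(" hole pred px",proj(s,[*h,.004]))
plan([((.41,.2,.26),pose(-12,0)),((.44,-.18,.24),pose(-25.8,0)),((.46,-.275,.16),pose(-25.8,40))],1)
E
```

```text
scene front edge dir -3.216914 pt 0.5983788 0.09311699
 shelf slope 11.404990757066885 0.5396362510930591
 hole pred px [[342.9622 157.9023]]
top front edge dir -1.3532765 pt 0.60361546 0.078473695
 shelf slope 7.770006162444644 0.5721511634583718
 hole pred px [[362.0264 258.5109]]
[[1,-0.66,-0.67,-0.01,0.0,0.0,-0.5],[1,-0.65,-0.67,-0.02,0.0,0.0,-0.5],[1,-0.65,-0.68,-0.01,0.0,0.0,-0.5],[1,-0.64,-0.68,-0.02,0.0,0.0,-0.5],[1,-0.63,-0.69,-0.01,0.0,0.0,-0.5],[1,-0.63,-0.7,-0.02,0.0,0.0,-0.4],[1,-0.62,-0.7,-0.01,0.0,0.0,-0.5],[1,-0.62,-0.71,-0.02,0.0,0.0,-0.4]]
[[1,-0.61,-0.71,-0.01,0.0,0.0,-0.5],[1,-0.61,-0.71,-0.02,0.0,0.0,-0.4],[1,-0.6,-0.72,-0.01,0.0,0.0,-0.5],[1,-0.59,-0.72,-0.02,0.0,0.0,-0.4],[1,-0.59,-0.73,-0.01,0.0,0.0,-0.5],[1,-0.58,-0.73,-0.02,0.0,0.0,-0.4],[1,-0.58,-0.74,-0.01,0.0,0.0,-0.5],[1,-0.57,-0.74,-0.02,0.0,0.0,-0.4]]
[[1,-0.57,-0.75,-0.01,0.0,0.0,-0.5],[1,-0.56,-0.75,-0.02,0.0,0.0,-0.4],[1,-0.55,-0.76,-0.01,-0.1,0.0,-0.5],[1,-0.27,-0.91,0.05,0.0,0.0,0.9],[1,-0.28,-0.91,0.05,0.0,0.0,0.9],[1,-0.3,-0.9,0.05,0.0,0.0,0.9],[1,-0.31,-0.9,0.05,0.0,0.0,0.9],[1,-0.33,-0.9,0.05,0.0,0.0,0.9]]
[[1,-0.34,-0.89,0.05,0.0,0.0,0.8],[1,-0.35,-0.88,0.05,0.0,0.0,0.9],[1,-0.37,-0.88,0.05,0.0,0.0,0.8],[1,-0.38,-0.87,0.05,0.0,0.0,0.9],[1,-0.39,-0.87,0.05,0.0,0.0,0.8],[1,-0.41,-0.86,0.05,0.0,0.0,0.9],[1,-0.42,-0.86,0.05,0.0,0.0,0.8],[1,-0.43,-0.85,0.05,0.0,0.0,0.9]]
[[1,-0.45,-0.84,0.05,0.0,0.0,0.8],[1,-0.46,-0.84,0.05,0.0,0.0,0.9],[1,-0.47,-0.83,0.04,0.0,0.0,0.8],[1,-0.34,-0.44,0.46,0.0,-5.7,0.0],[1,-0.29,-0.44,0.49,0.0,-5.7,0.0],[1,-0.24,-0.44,0.52,0.0,-5.7,0.0],[1,-0.19,-0.44,0.54,0.0,-5.7,0.0],[1,-0.14,-0.44,0.55,0.0,-5.7,0.0]]
[[1,-0.08,-0.44,0.56,0.0,-5.8,0.0],[1,-0.02,-0.44,0.57,0.0,-5.7,0.0]]
end [ 0.46   -0.2751  0.1599] rows 42
```

>>> {"fn": "arm_command", "kwargs": {"moves": [[1, -0.66, -0.67, 0, 0, 0, -0.5], [1, -0.65, -0.67, 0, 0, 0, -0.5], [1, -0.65, -0.68, 0, 0, 0, -0.5], [1, -0.64, -0.68, 0, 0, 0, -0.5], [1, -0.63, -0.69, 0, 0, 0, -0.5], [1, -0.63, -0.7, -0.02, 0, 0, -0.4], [1, -0.62, -0.7, -0.01, 0, 0, -0.5], [1, -0.62, -0.71, -0.02, 0, 0, -0.4]]}}

```text
time_s: 0.77
tcp_pos: [0.3065, 0.4347, 0.2541]
ee_rot: [[-0.957, 0.292, -0.0], [0.292, 0.957, -0.001], [0.0, -0.001, -1.0]]
ft_force: [0.0, 0.8, -0.2]
finger_gap: 0.0853
finger_force: 0.0
```

>>> {"fn": "arm_command", "kwargs": {"moves": [[1, -0.61, -0.71, -0.01, 0, 0, -0.5], [1, -0.61, -0.71, -0.02, 0, 0, -0.4], [1, -0.6, -0.72, -0.01, 0, 0, -0.5], [1, -0.59, -0.72, -0.02, 0, 0, -0.4], [1, -0.59, -0.73, -0.01, 0, 0, -0.5], [1, -0.58, -0.73, -0.02, 0, 0, -0.4], [1, -0.58, -0.74, -0.01, 0, 0, -0.5], [1, -0.57, -0.74, -0.02, 0, 0, -0.4]]}}

```text
time_s: 1.43
tcp_pos: [0.382, 0.2635, 0.2572]
ee_rot: [[-0.973, 0.231, -0.0], [0.231, 0.973, -0.0], [0.0, -0.0, -1.0]]
ft_force: [0.3, 0.0, -0.0]
finger_gap: 0.0853
finger_force: 0.0
```

>>> {"fn": "arm_command", "kwargs": {"moves": [[1, -0.57, -0.75, -0.01, 0, 0, -0.5], [1, -0.56, -0.75, -0.02, 0, 0, -0.4], [1, -0.55, -0.76, -0.01, 0, 0, -0.5], [1, -0.27, -0.91, 0.05, 0, 0, 0.9], [1, -0.28, -0.91, 0.05, 0, 0, 0.9], [1, -0.3, -0.9, 0.05, 0, 0, 0.9], [1, -0.31, -0.9, 0.05, 0, 0, 0.9], [1, -0.33, -0.9, 0.05, 0, 0, 0.9]]}}

```text
time_s: 2.1
tcp_pos: [0.4187, 0.0802, 0.2519]
ee_rot: [[-0.958, 0.285, -0.001], [0.285, 0.958, 0.0], [0.001, -0.0, -1.0]]
ft_force: [-0.6, 0.1, 0.5]
finger_gap: 0.0858
finger_force: 0.0
```

>>> {"fn": "arm_command", "kwargs": {"moves": [[1, -0.34, -0.89, 0.05, 0, 0, 0.8], [1, -0.35, -0.88, 0.05, 0, 0, 0.9], [1, -0.37, -0.88, 0.05, 0, 0, 0.8], [1, -0.38, -0.87, 0.05, 0, 0, 0.9], [1, -0.39, -0.87, 0.05, 0, 0, 0.8], [1, -0.41, -0.86, 0.05, 0, 0, 0.9], [1, -0.42, -0.86, 0.05, 0, 0, 0.8], [1, -0.43, -0.85, 0.05, 0, 0, 0.9]]}}

```text
time_s: 2.77
tcp_pos: [0.4335, -0.1095, 0.2419]
ee_rot: [[-0.918, 0.397, -0.0], [0.397, 0.918, 0.001], [0.001, 0.0, -1.0]]
ft_force: [-0.1, 0.5, -0.2]
finger_gap: 0.0855
finger_force: 0.0
```

>>> {"fn": "arm_command", "kwargs": {"moves": [[1, -0.45, -0.84, 0.05, 0, 0, 0.8], [1, -0.46, -0.84, 0.05, 0, 0, 0.9], [1, -0.47, -0.83, 0.04, 0, 0, 0.8], [1, -0.34, -0.44, 0.46, 0, -5.7, 0], [1, -0.29, -0.44, 0.49, 0, -5.7, 0], [1, -0.24, -0.44, 0.52, 0, -5.7, 0], [1, -0.19, -0.44, 0.54, 0, -5.7, 0], [1, -0.14, -0.44, 0.55, 0, -5.7, 0]]}}

```text
time_s: 3.43
tcp_pos: [0.4545, -0.2471, 0.1817]
ee_rot: [[-0.789, 0.434, 0.435], [0.381, 0.901, -0.208], [-0.482, 0.002, -0.876]]
ft_force: [-0.1, 0.1, -0.4]
finger_gap: 0.0854
finger_force: 0.0
```

>>> {"fn": "arm_command", "kwargs": {"moves": [[1, -0.08, -0.44, 0.56, 0, -5.8, 0], [1, -0.02, -0.44, 0.57, 0, -5.7, 0], [1, 0, 0, 0, 0, 0, 0], [1, 0, 0, 0, 0, 0, 0]]}}

```text
time_s: 3.77
tcp_pos: [0.4574, -0.2746, 0.1563]
ee_rot: [[-0.692, 0.438, 0.574], [0.337, 0.899, -0.279], [-0.638, 0.0, -0.77]]
ft_force: [0.8, -0.7, 1.1]
finger_gap: 0.0859
finger_force: 0.0
```

Run:
```python
from h import *
R=pose(-25.8,40); h=np.array([.4962,-.2918,.038]); t=h-.003*R[:,2]
plan([(t-.05*R[:,2],R),(t,R)],0)
```

```text
[[0,0.43,0.01,0.65,0.0,-0.1,0.0],[0,0.43,0.02,0.65,0.0,-0.1,0.0],[0,0.44,0.01,0.65,0.0,-0.1,-0.1],[0,0.43,0.02,0.65,-0.1,-0.1,0.0],[0,0.0,0.0,0.67,0.0,0.0,0.0],[0,0.0,0.0,0.67,0.0,0.0,0.0],[0,0.0,0.0,0.66,0.0,0.0,0.0]]
end [ 0.4946 -0.2909  0.0404] rows 7
```

>>> {"fn": "arm_command", "kwargs": {"moves": [[0, 0.43, 0.01, 0.65, 0, 0, 0], [0, 0.43, 0.02, 0.65, 0, 0, 0], [0, 0.44, 0.01, 0.65, 0, 0, 0], [0, 0.43, 0.02, 0.65, 0, 0, 0], [0, 0, 0, 0.67, 0, 0, 0], [0, 0, 0, 0.67, 0, 0, 0], [0, 0, 0, 0.66, 0, 0, 0], [0, 0, 0, 0, 0, 0, 0]], "grip_force": 40}}

```text
time_s: 4.43
tcp_pos: [0.4831, -0.2832, 0.0861]
ee_rot: [[-0.692, 0.435, 0.576], [0.334, 0.9, -0.279], [-0.64, -0.001, -0.768]]
ft_force: [-0.0, 0.5, 0.0]
finger_gap: 0.0427
finger_force: 0.0
```

Run:
```python
from h import *
o=observe();print(o["tcp_pos"],o["finger_gap"],o["ft_force"])
s=snapshot("scene"); im=s["pixels"][90:210,260:420,::-1]; cv2.imwrite("pics/g1.png",cv2.convertScaleAbs(cv2.resize(im,(800,600),interpolation=cv2.INTER_CUBIC),alpha=1.5))
```

```text
[ 0.4831 -0.2832  0.0861] 0.04270425001865845 [-0.0417  0.4636  0.0343]
```

View pics/g1.png

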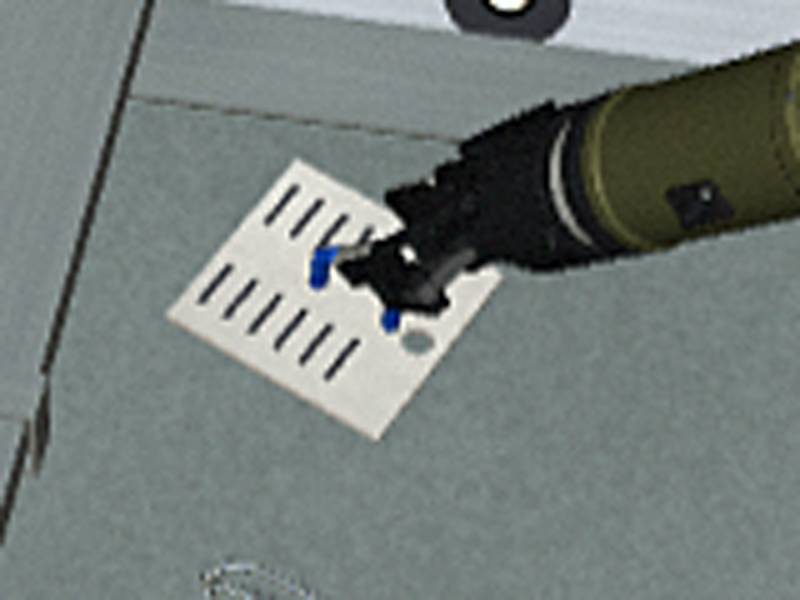

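The picture shows the jaws straddling the handle line but still about 45 mm above target: the last rows were not reached. Check the joints.

Run:
```python
from h import *
o=observe();print(o["joint_positions"],o["qvel"])
R=pose(-25.8,40); h=np.array([.4962,-.2918,.038]); t=h-.003*R[:,2]
plan([(t,R)],0,step=.012)
```

```text
[-0.6324 -0.1401  1.1284  2.433   0.769   0.1006  0.9186] [ 0.1521  0.0015 -0.1522  0.0196 -0.0904 -0.0132  0.0699]
[[0,0.15,-0.02,0.35,0.0,0.0,0.0],[0,0.15,-0.02,0.36,0.0,0.0,0.0],[0,0.15,-0.02,0.35,0.0,-0.1,0.0],[0,0.15,-0.02,0.36,0.0,0.0,0.0],[0,0.14,-0.03,0.35,0.0,-0.1,0.1]]
end [ 0.4945 -0.2911  0.0404] rows 5
```

```bash
cat > kin.py <<'E'
from h import *
import itertools
from scipy.optimize import least_squares
o=observe()
D=[([-1.1939,.3217,-.07,1.4515,.0226,1.3708,-.0569],[.2306,.6073,.2523],[[-.9349,.3549,-.0005],[.3549,.9349,-.0016],[-.0001,-.0017,-1]]),(o["joint_positions"],o["tcp_pos"],o["ee_rot"])]
rz=lambda a:Ro.from_euler('z',a).as_matrix(); ry=lambda a:Ro.from_euler('y',a).as_matrix()
best=[]
for s in itertools.product([1,-1],repeat=7):
    for off in (0,np.pi/2,np.pi,-np.pi/2):
      for b in (0,np.pi):
        e=0
        for q,p,R in D:
            q=np.array(q)*s; M=rz(q[0]+b)@ry(q[1])@rz(q[2])@ry(q[3])@rz(q[4])@ry(q[5])@rz(q[6]+off); e+=np.linalg.norm(M-np.array(R))
        best.append((e,s,off,b))
best.sort(key=lambda x:x[0])
if __name__=="__main__":
    for b in best[:6]: print(b)
_,s,off,b=best[0]
def frames(q):
    q=np.array(q)*s; A=rz(q[0]+b)@ry(q[1]); B=A@rz(q[2])@ry(q[3]); C=B@rz(q[4])@ry(q[5]); return A,B,C,C@rz(q[6]+off)
def fk(q,L):
    A,B,C,T=frames(q); return np.array([0,0,L[0]])+A[:,2]*L[1]+B[:,2]*L[2]+C[:,2]*L[3],T
E
python3 - <<'E'
from kin import *
for bb in best[:6]: print(bb)
M=[];y=[]
for q,p,R in D:
    A,B,C,T=frames(q)
    M.append(np.column_stack([[0,0,1],A[:,2],B[:,2],C[:,2]])); y.append(p)
M=np.vstack(M); y=np.hstack(y); L,res,rk,sv=np.linalg.lstsq(M,y,rcond=None); print(L,sv,M@L-y)
E
```

```text
(np.float64(0.00011723629193349913), (-1, -1, -1, -1, -1, -1, -1), -1.5707963267948966, 3.141592653589793)
(np.float64(0.00011723629193357802), (-1, 1, -1, 1, -1, 1, -1), 1.5707963267948966, 0)
(np.float64(1.2894213504609047), (-1, 1, -1, -1, -1, -1, -1), -1.5707963267948966, 3.141592653589793)
(np.float64(1.289421350460905), (-1, -1, -1, 1, -1, 1, -1), 1.5707963267948966, 0)
(np.float64(1.3692234996732378), (-1, 1, 1, 1, 1, 1, 1), -1.5707963267948966, 3.141592653589793)
(np.float64(1.3692234996732378), (-1, -1, 1, -1, 1, -1, 1), 1.5707963267948966, 0)
[0.2311 0.5104 0.5035 0.3696] [2.4969 1.2357 0.457  0.1728] [-0.0228  0.0125 -0.0075  0.0029  0.0122  0.0075]
```

Run:
```python
from h import *
R=pose(-25.8,35); h=np.array([.4962,-.2918,.038]); t=h-.003*R[:,2]
plan([(t-.04*R[:,2],R),(t,R)],0,step=.014,turn=2.5)
```

```text
[[0,0.3,-0.05,0.09,0.0,2.4,0.0],[0,0.29,-0.06,0.1,0.0,2.4,0.1],[0,0.0,0.0,0.53,0.0,0.0,0.0],[0,0.0,0.0,0.53,0.0,0.0,0.0],[0,0.0,0.0,0.54,0.0,0.0,0.0]]
end [ 0.4947 -0.2912  0.0405] rows 5
```

>>> {"fn": "arm_command", "kwargs": {"moves": [[0, 0.3, -0.05, 0.09, 0, 2.4, 0], [0, 0.29, -0.06, 0.1, 0, 2.4, 0], [0, 0, 0, 0, 0, 0, 0], [0, 0, 0, 0.4, 0, 0, 0], [0, 0, 0, 0.4, 0, 0, 0], [0, 0, 0, 0.4, 0, 0, 0], [0, 0, 0, 0.4, 0, 0, 0], [0, 0, 0, 0, 0, 0, 0]]}}

```text
time_s: 5.15
tcp_pos: [0.4747, -0.2807, 0.0632]
ee_rot: [[-0.736, 0.437, 0.517], [0.361, 0.9, -0.245], [-0.572, 0.006, -0.82]]
ft_force: [-0.5, -1.2, -0.1]
finger_gap: 0.0425
finger_force: 0.0
```

Run:
```python
from h import *
o=observe();print(o["joint_positions"],o["ft_force"])
R=pose(-25.8,35); h=np.array([.4962,-.2918,.038]); t=h-.003*R[:,2]
print("rest in tool",R.T@(t-o["tcp_pos"]))
```

```text
[-0.6828 -0.0254  1.2144  2.4039 -0.2209  0.1429  1.8646] [-0.5044 -1.2272 -0.089 ]
rest in tool [-0.0053 -0.0006  0.0315]
```

Run:
```python
from h import *
R=pose(-25.8,10); h=np.array([.4962,-.2918,.038])
plan([(h-np.array([0,0,.075]) *-1,R),(h-.003*R[:,2]+[0,0,.045],R)],0,step=.014,turn=4.5)
```

```text
[[0,-0.32,0.0,-0.18,0.1,4.2,0.0],[0,-0.31,0.0,-0.2,0.0,4.1,0.0],[0,-0.29,0.0,-0.23,0.1,4.2,-0.1],[0,-0.28,0.0,-0.24,0.0,4.1,0.0],[0,-0.26,-0.01,-0.27,0.1,4.2,-0.1],[0,-0.23,-0.01,-0.28,0.0,4.1,0.0],[0,0.1,0.0,0.53,0.0,0.0,0.0],[0,0.11,0.0,0.53,0.0,0.0,0.0]]
end [ 0.4956 -0.2916  0.086 ] rows 8
```

>>> {"fn": "arm_command", "kwargs": {"moves": [[0, -0.32, 0, -0.18, 0, 4.2, 0], [0, -0.31, 0, -0.2, 0, 4.1, 0], [0, -0.29, 0, -0.23, 0, 4.2, 0], [0, -0.28, 0, -0.24, 0, 4.1, 0], [0, -0.26, 0, -0.27, 0, 4.2, 0], [0, -0.23, 0, -0.28, 0, 4.1, 0], [0, 0, 0, 0, 0, 0, 0], [0, 0, 0, 0, 0, 0, 0]]}}

```text
time_s: 5.82
tcp_pos: [0.4958, -0.293, 0.1128]
ee_rot: [[-0.886, 0.437, 0.158], [0.431, 0.899, -0.075], [-0.174, 0.001, -0.985]]
ft_force: [-0.9, -0.9, 0.1]
finger_gap: 0.0428
finger_force: 0.0
```

Run:
```python
from kin import *
D.append(([-0.6828,-0.0254,1.2144,2.4039,-0.2209,0.1429,1.8646],[0.4747,-0.2807,0.0632],0))
D.append(([-0.6324,-0.1401,1.1284,2.433,0.769,0.1006,0.9186],[.4831,-.2832,.0861],0))
print(o["joint_positions"],o["tcp_pos"])
# linear fit: link vectors z of each + elbow x offsets
M=[];y=[]
for q,p,_ in D:
    A,B,C,T=frames(q); A3=A@rz(np.array(q)[2]*s[2])
    M.append(np.column_stack([[0,0,1],A[:,2],B[:,2],C[:,2],A3[:,0],B[:,0]])); y.append(p)
M=np.vstack(M); y=np.hstack(y)
for k in (4,5,6):
    L,_,_,sv=np.linalg.lstsq(M[:,:k],y,rcond=None); print(L,sv[-1],np.abs(M[:,:k]@L-y).max())
h=np.array([.4962,-.2918,.038]);R=pose(-25.8,33)
plan([(h-.003*pose(-25.8,10)[:,2]+[0,0,.03],pose(-25.8,10)),],0,step=.014)
```

```text
[-0.4612  0.2801  1.0807  1.9768 -0.3529  0.8818  1.9052] [ 0.4958 -0.293   0.1128]
[0.2825 0.4496 0.5225 0.3492] 0.2703088285189576 0.024244673897243968
[0.2762 0.4303 0.5099 0.3265 0.0207] 0.21451341716918293 0.024367054694763662
[ 0.19    0.3916  0.4739  0.2526  0.0511 -0.0522] 0.10803050176532773 0.026547888365917427
[[0,0.11,0.02,0.55,0.0,0.0,0.0],[0,0.1,0.01,0.55,0.0,0.0,-0.1],[0,0.11,0.02,0.54,0.1,0.0,0.0]]
end [ 0.4957 -0.2915  0.071 ] rows 3
```

Run:
```python
from h import *
h=np.array([.4962,-.2918,.038]);R=pose(-25.8,25)
plan([(h-.003*R[:,2]+[0,0,.03],R),(h-.003*R[:,2],R)],0,step=.011,turn=4)
```

```text
[[0,0.09,0.01,0.41,0.0,-3.7,0.0],[0,0.11,0.01,0.41,0.0,-3.8,0.0],[0,0.14,0.01,0.4,0.0,-3.7,-0.1],[0,0.17,0.02,0.38,0.0,-3.8,0.0],[0,0.17,0.0,0.36,0.0,0.0,0.0],[0,0.17,0.0,0.36,0.0,0.0,0.0],[0,0.16,0.0,0.37,0.0,0.0,0.0]]
end [ 0.4952 -0.2912  0.0407] rows 7
```

>>> {"fn": "arm_command", "kwargs": {"moves": [[0, 0.09, 0.01, 0.41, 0, -3.7, 0], [0, 0.11, 0.01, 0.41, 0, -3.8, 0], [0, 0.14, 0.01, 0.4, 0, -3.7, 0], [0, 0.17, 0.02, 0.38, 0, -3.8, 0], [0, 0.17, 0, 0.36, 0, 0, 0], [0, 0.17, 0, 0.36, 0, 0, 0], [0, 0.16, 0, 0.37, 0, 0, 0], [0, 0, 0, 0, 0, 0, 0]]}}

```text
time_s: 6.48
tcp_pos: [0.4924, -0.287, 0.038]
ee_rot: [[-0.816, 0.435, 0.38], [0.398, 0.9, -0.177], [-0.419, 0.007, -0.908]]
ft_force: [-0.3, 0.6, 0.3]
finger_gap: 0.0428
finger_force: 0.0
```

Run:
```python
from h import *
o=observe();print(o["joint_positions"],o["ft_force"])
h=np.array([.4962,-.2918,.038]);R=pose(-25.8,25)
print("rest",R.T@(h-.003*R[:,2]-o["tcp_pos"]))
plan([(h-.003*R[:,2],R)],0,step=.011,turn=4)
```

```text
[-0.3843  0.2177  0.9457  2.2443 -0.5775  0.387   2.1268] [-0.336  0.641  0.349]
rest [-0.005  -0.0027 -0.0006]
[[0,-0.2,-0.11,-0.03,0.3,-0.2,-0.2]]
end [ 0.495  -0.2913  0.0408] rows 1
```

>>> {"fn": "arm_command", "kwargs": {"moves": [[0, -0.1, -0.05, 0, 0, -2.5, 0], [0, -0.1, -0.05, 0, 0, -2.5, 0], [0, 0, 0, 0, 0, -2, 0], [0, 0, 0, 0, 0, 0, 0]]}}

```text
time_s: 6.82
tcp_pos: [0.4963, -0.2917, 0.0421]
ee_rot: [[-0.762, 0.436, 0.48], [0.373, 0.9, -0.224], [-0.53, 0.008, -0.848]]
ft_force: [0.7, -0.5, -0.4]
finger_gap: 0.0429
finger_force: 0.0
```

Run:
```python
from h import *
o=observe();print(o["joint_positions"],o["ft_force"])
h=np.array([.4962,-.2918,.038]);R=pose(-25.8,32)
print("rest",R.T@(h-.003*R[:,2]-o["tcp_pos"]))
plan([(h-.003*R[:,2],R)],0,step=.011,turn=4)
```

```text
[-0.258   0.1513  0.804   2.3186 -0.7596  0.2136  2.3327] [ 0.6809 -0.4516 -0.4395]
rest [ 0.0022 -0.0002  0.0004]
[[0,0.09,-0.01,0.02,0.4,0.0,-0.3]]
end [ 0.4947 -0.2912  0.0404] rows 1
```

>>> {"fn": "arm_command", "kwargs": {"moves": [[0, 0.05, 0, 0.03, 0.2, -1.5, 0], [0, 0.05, 0, 0.03, 0.2, -1.5, 0], [0, 0, 0, 0, 0, 0, 0]]}}

```text
time_s: 7.07
tcp_pos: [0.4962, -0.2911, 0.0397]
ee_rot: [[-0.736, 0.438, 0.516], [0.36, 0.899, -0.249], [-0.573, 0.002, -0.819]]
ft_force: [-0.7, 0.1, -1.2]
finger_gap: 0.0427
finger_force: 0.0
```

Run:
```python
from h import *
o=observe();print(o["joint_positions"],o["ft_force"])
h=np.array([.4962,-.2918,.038]);R=pose(-25.8,35)
print("rest",R.T@(h-.003*R[:,2]-o["tcp_pos"]))
plan([(h-.003*R[:,2],R)],0,step=.011,turn=4)
```

```text
[-0.1017  0.1322  0.6293  2.3529 -0.9911  0.1261  2.5693] [-0.6786  0.081  -1.2021]
rest [ 0.0008 -0.0006 -0.0015]
[[0,0.03,-0.02,-0.06,0.0,0.0,-0.2]]
end [ 0.4947 -0.291   0.0405] rows 1
```

>>> {"fn": "arm_command", "kwargs": {"moves": [[-1, 0, 0, 0, 0, 0, 0], [-1, 0, 0, 0, 0, 0, 0], [-1, 0, 0, 0, 0, 0, 0], [-1, 0, 0, 0, 0, 0, 0], [-1, 0, 0, 0, 0, 0, 0]], "grip_force": 50}}

```text
time_s: 7.48
tcp_pos: [0.4981, -0.2926, 0.041]
ee_rot: [[-0.736, 0.438, 0.517], [0.358, 0.899, -0.252], [-0.575, -0.0, -0.818]]
ft_force: [-5.2, 1.2, 6.2]
finger_gap: 0.0086
finger_force: 48.9
```

Run:
```python
from h import *
o=observe();print(o["finger_gap"],o["finger_force"],o["joint_positions"])
np.savez("grasp.npz",p=o["tcp_pos"],R=o["ee_rot"])
R=o["ee_rot"]; p=o["tcp_pos"]; print(p)
plan([(p+[0,0,.06],R),(p+[-.005,.03,.12],pose(-22,35))],-1,step=.02,turn=4)
```

```text
0.00861269230690108 48.878014013171196 [-0.1088  0.1343  0.6367  2.3489 -0.989   0.1266  2.5681]
[ 0.4981 -0.2926  0.041 ]
[[-1,-0.46,0.0,-0.65,0.0,0.0,0.0],[-1,-0.46,0.0,-0.66,0.0,0.0,0.0],[-1,-0.46,0.0,-0.65,0.0,0.0,0.0],[-1,-0.2,0.25,-0.59,-0.6,0.0,-0.8],[-1,-0.2,0.25,-0.59,-0.6,0.0,-0.8],[-1,-0.21,0.25,-0.59,-0.5,0.0,-0.8],[-1,-0.21,0.26,-0.59,-0.6,0.1,-0.8]]
end [ 0.493  -0.2626  0.161 ] rows 7
```

>>> {"fn": "arm_command", "kwargs": {"moves": [[-1, -0.2, 0, -0.3, 0, 0, 0], [-1, -0.46, 0, -0.66, 0, 0, 0], [-1, -0.46, 0, -0.65, 0, 0, 0], [-1, -0.3, 0.25, -0.6, -0.6, 0, -0.8], [-1, -0.2, 0.25, -0.59, -0.6, 0, -0.8], [-1, 0, 0, 0, 0, 0, 0]]}}

```text
time_s: 7.98
tcp_pos: [0.4997, -0.2807, 0.0902]
ee_rot: [[-0.744, 0.411, 0.527], [0.338, 0.912, -0.233], [-0.576, 0.005, -0.818]]
ft_force: [0.5, 0.1, -0.8]
finger_gap: 0.0083
finger_force: 48.9
```

Run:
```python
from h import *
o=observe();print(o["finger_gap"],o["ft_force"],o["joint_positions"])
R=pose(-2,35); h=np.array([.6736,.0856,.1+.038])+np.array([-.122+.004,.0042,0])
plan([(h-.003*R[:,2]+[-.01,-.1,0],pose(-8,35)),(h-.003*R[:,2],R)],-1,step=.024,turn=4)
```

```text
0.008268149765959137 [ 0.484   0.106  -0.7839] [-0.5256 -0.0372  1.0267  2.3414 -0.1084  0.2095  1.7559]
[[-1,0.1,0.88,-0.27,-0.8,0.0,-1.1],[-1,0.08,0.89,-0.26,-0.8,0.0,-1.1],[-1,0.06,0.89,-0.24,-0.8,0.0,-1.1],[-1,0.05,0.9,-0.23,-0.7,0.0,-1.1],[-1,0.03,0.9,-0.22,-0.8,0.0,-1.1],[-1,0.01,0.91,-0.21,-0.7,0.0,-1.1],[-1,0.0,0.91,-0.2,-0.8,0.0,-1.1],[-1,-0.02,0.91,-0.18,-0.7,0.0,-1.1]]
[[-1,-0.04,0.91,-0.17,-0.8,0.1,-1.2],[-1,-0.06,0.91,-0.16,-0.7,0.0,-1.1],[-1,-0.07,0.92,-0.15,-0.8,0.1,-1.2],[-1,-0.1,0.92,-0.15,-0.7,0.0,-1.1],[-1,0.03,0.8,-0.02,-0.7,0.0,-1.0],[-1,0.01,0.8,-0.01,-0.7,0.0,-1.0],[-1,0.0,0.8,0.0,-0.7,0.0,-1.0],[-1,-0.01,0.81,0.01,-0.7,0.0,-1.0]]
[[-1,-0.03,0.8,0.03,-0.7,0.0,-1.0]]
end [0.5538 0.0898 0.1404] rows 17
```

>>> {"fn": "arm_command", "kwargs": {"moves": [[-1, 0.1, 0.88, -0.27, -0.8, 0, -1.1], [-1, 0.08, 0.89, -0.26, -0.8, 0, -1.1], [-1, 0.06, 0.89, -0.24, -0.8, 0, -1.1], [-1, 0.05, 0.9, -0.23, -0.7, 0, -1.1], [-1, 0.03, 0.9, -0.22, -0.8, 0, -1.1], [-1, 0.01, 0.91, -0.21, -0.7, 0, -1.1], [-1, 0, 0.91, -0.2, -0.8, 0, -1.1], [-1, -0.02, 0.91, -0.18, -0.7, 0, -1.1]]}}

```text
time_s: 8.65
tcp_pos: [0.5282, -0.1026, 0.1208]
ee_rot: [[-0.795, 0.239, 0.557], [0.199, 0.971, -0.133], [-0.573, 0.005, -0.82]]
ft_force: [0.9, -0.4, -2.0]
finger_gap: 0.009
finger_force: 48.9
```

>>> {"fn": "arm_command", "kwargs": {"moves": [[-1, -0.04, 0.91, -0.17, -0.8, 0, -1.2], [-1, -0.06, 0.91, -0.16, -0.7, 0, -1.1], [-1, -0.07, 0.92, -0.15, -0.8, 0, -1.2], [-1, -0.1, 0.92, -0.15, -0.7, 0, -1.1], [-1, 0.03, 0.8, -0.02, -0.7, 0, -1], [-1, 0.01, 0.8, -0.01, -0.7, 0, -1], [-1, 0, 0.8, 0, -0.7, 0, -1], [-1, 0, 0, 0, 0, 0, 0]]}}

```text
time_s: 9.32
tcp_pos: [0.5502, 0.0504, 0.138]
ee_rot: [[-0.817, 0.076, 0.572], [0.064, 0.997, -0.042], [-0.574, 0.002, -0.819]]
ft_force: [0.1, 0.2, -1.2]
finger_gap: 0.0086
finger_force: 49.0
```

Run:
```python
from h import *
o=observe();print(o["finger_gap"],o["ft_force"],o["joint_positions"],o["tcp_pos"])
R=pose(-2,35); h=np.array([.6736,.0856,.1+.038])+np.array([-.122+.004,.0042,0])
plan([(h-.003*R[:,2],R)],-1,step=.02,turn=4)
s=snapshot("scene"); np.savez("s1.npz",**s); im=s["pixels"][165:315,220:420,::-1]; cv2.imwrite("pics/c1.png",cv2.convertScaleAbs(cv2.resize(im,(800,600),interpolation=cv2.INTER_CUBIC),alpha=1.5))
```

```text
0.008592440948726894 [ 0.1219  0.2257 -1.1828] [-0.4759 -0.13    0.2138  2.3188  0.5495  0.4187  0.7929] [0.5502 0.0504 0.138 ]
[[-1,-0.04,0.79,-0.03,-0.6,0.0,-1.0],[-1,-0.05,0.79,-0.03,-0.7,0.0,-1.0]]
end [0.5538 0.0897 0.1406] rows 2
```

View pics/c1.png

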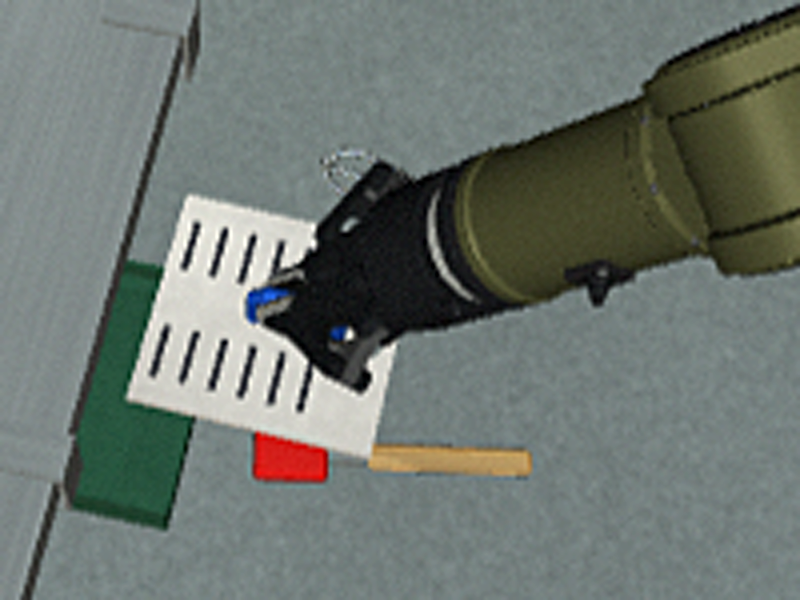

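Plate held level, handle in the jaws, with back corners at crop (188,195) and (127,400), i.e. image (267,214) and (252,265), just short of the caddy. Now I measure the plate in hand against TCP and stud in the same camera.

```bash
cat > inhand.py <<'E'
from h import *
def plate(s,zt,roi):
    x0,y0,x1,y1=roi; px=s["pixels"]; hsv=cv2.cvtColor(px,cv2.COLOR_RGB2HSV).astype(int)
    m=np.zeros(px.shape[:2],np.uint8); m[y0:y1,x0:x1]=((hsv[...,2]>115)&(hsv[...,1]<40))[y0:y1,x0:x1]
    m=cv2.morphologyEx(m,cv2.MORPH_CLOSE,np.ones((5,5),np.uint8))
    c=max(cv2.findContours(m,cv2.RETR_EXTERNAL,cv2.CHAIN_APPROX_NONE)[0],key=cv2.contourArea)[:,0]
    W=np.array([ray(s,u,v,zt)[:2] for u,v in c]); return W,c
def line(Q):
    vx,vy,x,y=cv2.fitLine(Q.astype(np.float32),cv2.DIST_HUBER,0,.001,.001).ravel(); return np.array([vx,vy]),np.array([x,y])
E
python3 - <<'E'
from inhand import *
s=dict(np.load("s1.npz")); o=observe(); R=o["ee_rot"]; g=o["tcp_pos"]+.003*R[:,2]; zt=g[2]-.034
a=np.arctan2(R[1,1],R[0,1])-np.pi/2; ex=np.array([np.cos(a),np.sin(a)]); ey=np.array([-ex[1],ex[0]])
W,c=plate(s,zt,(248,205,322,285)); L=np.column_stack([(W-g[:2])@ex,(W-g[:2])@ey])
print("yaw tool",np.degrees(a),"ext",L.min(0),L.max(0),"zt",zt)
bk=L[(L[:,0]>L[:,0].max()-.012)&(abs(L[:,1])<.045)]; lf=L[(L[:,1]>L[:,1].max()-.012)&(L[:,0]>-.03)&(L[:,0]<.06)]
rt=L[(L[:,1]<L[:,1].min()+.012)&(L[:,0]>.03)&(L[:,0]<.065)]
for n,q in(("back",bk),("left",lf),("right",rt)):
    d,p=line(q); print(n,len(q),"pt",p,"dir deg",np.degrees(np.arctan2(d[1],d[0])))
m=[pts(s)[v,u,2] for u,v in [(262,235),(258,250),(275,255)]]; print("depth z",m)
E
```

```text
yaw tool -4.548116817874817 ext [-0.0625 -0.0626] [0.077  0.0695] zt 0.10127939755494372
back 35 pt [ 0.0759 -0.0082] dir deg 89.91506
left 39 pt [0.015  0.0684] dir deg 0.37388104
right 14 pt [ 0.0472 -0.0613] dir deg 0.382428
depth z [np.float64(0.09907429693391467), np.float64(0.10052875525864201), np.float64(0.10197862836790458)]
```

```bash
cat > ins.py <<'E'
from h import *
PSI=-2.5; O=np.array([.6722,.0879,.05]); GX,GY,LEAN=-.0059,-.0035,35.
def goal(s,zB,tau):
    t=np.radians(tau); R=pose(PSI,LEAN-tau); x,z=GX-.070,.038
    loc=np.array([.070-s+x*np.cos(t)+z*np.sin(t),GY,zB-x*np.sin(t)+z*np.cos(t)])
    g=O+Ro.from_euler('z',PSI,degrees=True).as_matrix()@loc
    return g-.003*R[:,2],R
def err(s,zB,tau):
    o=observe(); p,R=goal(s,zB,tau); print("err tool mm",R.T@(o["tcp_pos"]-p)*1e3,"rot",Ro.from_matrix(o["ee_rot"].T@R).as_rotvec(degrees=True),"F",o["ft_force"],"q",o["joint_positions"],"gap",o["finger_gap"])
E
python3 - <<'E'
from ins import *
plan([goal(100,.020,0)] if 0 else [goal(.100,.024,4.5),goal(.100,.015,4.5),goal(.06,.009,4.5),goal(.03,.006,4.5)],-1,step=.015,turn=3)
E
```

```text
[[-1,-0.02,0.42,0.23,-0.3,1.1,-0.4],[-1,-0.03,0.42,0.23,-0.3,1.1,-0.4],[-1,-0.04,0.42,0.23,-0.2,1.1,-0.5],[-1,-0.04,0.41,0.23,-0.3,1.2,-0.4],[-1,0.18,0.0,0.31,0.0,0.0,0.0],[-1,-0.42,0.0,0.34,0.0,0.0,0.0],[-1,-0.42,0.0,0.34,0.0,0.0,0.0],[-1,-0.42,0.0,0.33,0.0,0.0,0.0]]
[[-1,-0.32,0.0,0.24,0.0,0.0,0.0],[-1,-0.32,0.0,0.24,0.0,0.0,0.0],[-1,-0.33,0.01,0.24,0.0,0.0,0.0]]
end [0.638  0.086  0.1024] rows 11
```

>>> {"fn": "arm_command", "kwargs": {"moves": [[-1, -0.02, 0.42, 0.23, -0.3, 1.1, -0.4], [-1, -0.03, 0.42, 0.23, -0.3, 1.1, -0.4], [-1, -0.04, 0.42, 0.23, -0.2, 1.1, -0.5], [-1, -0.04, 0.41, 0.23, -0.3, 1.2, -0.4], [-1, 0, 0, 0, 0, 0, 0], [-1, 0, 0, 0, 0, 0, 0]]}}

```text
time_s: 9.87
tcp_pos: [0.5683, 0.0859, 0.1207]
ee_rot: [[-0.86, 0.048, 0.507], [0.042, 0.999, -0.025], [-0.508, -0.0, -0.862]]
ft_force: [-0.3, -1.2, -1.9]
finger_gap: 0.0085
finger_force: 49.0
```

Run:
```python
from ins import *
err(.1,.024,4.5)
plan([goal(.100,.016,4.5),goal(.06,.009,4.5),goal(.03,.006,4.5)],-1,step=.012,turn=3)
```

```text
err tool mm [-0.5496 -3.0178  0.0346] rot [-0.1444  0.014  -0.2319] F [-0.3024 -1.1681 -1.9492] q [-0.5239 -0.0191  0.225   2.2272  0.4091  0.46    0.9002] gap 0.00849738814247659
[[-1,0.18,0.12,0.27,-0.1,0.0,-0.2],[-1,-0.31,0.0,0.26,0.0,0.0,0.0],[-1,-0.31,0.0,0.27,0.0,0.0,0.0],[-1,-0.31,0.0,0.26,0.0,0.0,0.0],[-1,-0.3,0.0,0.27,0.0,0.0,0.0],[-1,-0.32,0.0,0.24,0.0,0.0,0.0],[-1,-0.33,0.0,0.24,0.0,0.0,0.0],[-1,-0.32,0.0,0.23,0.0,0.0,0.0]]
end [0.6378 0.0858 0.1024] rows 8
```

>>> {"fn": "arm_command", "kwargs": {"moves": [[-1, 0.1, 0.12, 0.13, 0, 0, -0.2], [-1, 0, 0, 0, 0, 0, 0]]}}

```text
time_s: 10.03
tcp_pos: [0.5673, 0.089, 0.1165]
ee_rot: [[-0.86, 0.045, 0.508], [0.038, 0.999, -0.024], [-0.508, -0.002, -0.861]]
ft_force: [-1.0, 0.2, -3.1]
finger_gap: 0.0083
finger_force: 49.0
```

Run:
```python
from ins import *
err(.1,.020,4.5)
s=snapshot("scene"); np.savez("s2.npz",**s); im=s["pixels"][195:315,220:380,::-1]; cv2.imwrite("pics/c2.png",cv2.convertScaleAbs(cv2.resize(im,(800,600),interpolation=cv2.INTER_CUBIC),alpha=1.5))
# predicted projections using scene-frame caddy: wall inner faces top, stud
C=lambda x,y,z:O+Ro.from_euler('z',PSI,degrees=True).as_matrix()@[x,y,z]
for nm,P in dict(wl=C(-.073,.071,.017),wr=C(-.073,-.071,.017),wl2=C(-.045,.071,.017),wr2=C(-.045,-.071,.017)).items(): print(nm,(proj(s,P)[0]-[220,195])*5)
```

```text
err tool mm [ 0.5084  0.055  -0.4113] rot [-0.1281  0.0401 -0.011 ] F [-0.9599  0.2491 -3.076 ] q [-0.5266 -0.0128  0.2204  2.2314  0.4216  0.4519  0.8839] gap 0.00828877958329084
wl [205.886  488.2739]
wr [274.6805 205.4087]
wl2 [145.6259 475.289 ]
wr2 [217.6485 193.9577]
```

View pics/c2.png

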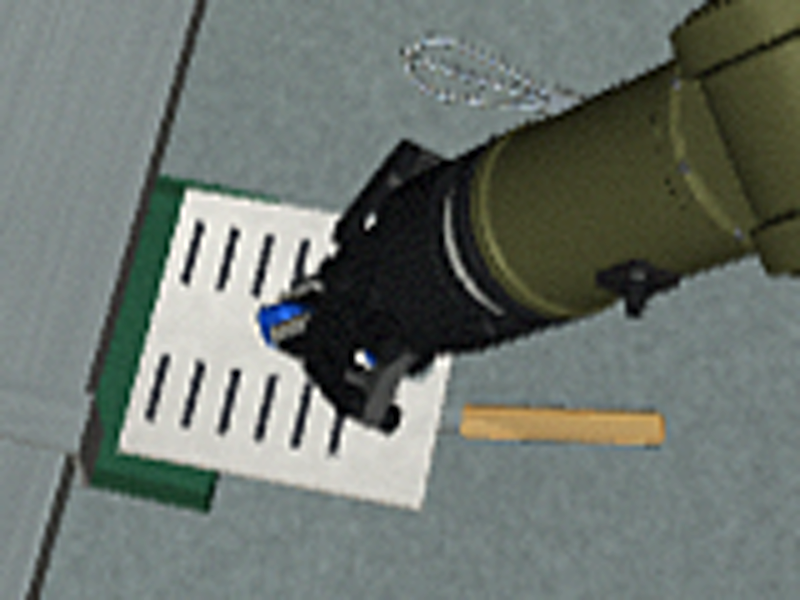

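The plate is parallel to the caddy, back edge at crop x 120–190, between the walls (left wall about (150,490), right (220,185)). Check the centring against the wall ends numerically, then go on.

Run:
```python
from ins import *
for n,(a,b) in dict(scene=((276.4,235.4),(261.1,296.8)),top=((265,213),(219,213))).items():
    s=dict(np.load(n+"0.npz")); A=ray(s,*a,.067); B=ray(s,*b,.067); print(n,A[:2],B[:2],"mid",(A+B)[:2]/2,"w",np.linalg.norm(A-B))
from inhand import plate,line
s=dict(np.load("s2.npz")); o=observe(); g=o["tcp_pos"]+.003*o["ee_rot"][:,2]; a=np.radians(-2.5); ex=np.array([np.cos(a),np.sin(a)]); ey=np.array([-ex[1],ex[0]])
W,c=plate(s,.0755,(238,225,322,300)); L=np.column_stack([(W-O[:2])@ex,(W-O[:2])@ey]); print(L.min(0),L.max(0))
for n,k in dict(back=(L[:,0]>L[:,0].max()-.012)&(abs(L[:,1])<.045),left=(L[:,1]>L[:,1].max()-.012)&(L[:,0]<-.05)&(L[:,0]>-.12),right=(L[:,1]<L[:,1].min()+.012)&(L[:,0]<-.045)&(L[:,0]>-.075)).items():
    d,p=line(L[k]); print(n,k.sum(),p,np.degrees(np.arctan2(d[1],d[0])))
plan([goal(.06,.009,4.5),goal(.03,.006,4.5)],-1,step=.012,turn=3)
```

```text
scene [0.593  0.0178] [0.6007 0.1714] mid [0.5969 0.0946] w 0.15380257078442403
top [0.5985 0.0159] [0.6017 0.1516] mid [0.6001 0.0838] w 0.13573557114020188
[-0.1683 -0.0697] [-0.0295  0.0635]
back 35 [-0.0306  0.0008] 89.898476
left 31 [-0.088   0.0618] 0.7866782
right 13 [-0.058  -0.0674] 1.0490706
[[-1,-0.29,0.0,0.3,0.0,0.0,0.0],[-1,-0.29,0.0,0.31,0.0,0.0,0.0],[-1,-0.29,0.0,0.3,-0.1,0.0,0.0],[-1,-0.29,0.0,0.31,0.0,0.1,0.0],[-1,-0.33,0.0,0.24,0.0,0.0,0.0],[-1,-0.32,0.0,0.23,0.0,0.0,0.0],[-1,-0.33,0.0,0.24,0.0,0.0,0.0]]
end [0.6379 0.0859 0.1024] rows 7
```

```bash
sed -i 's/GX,GY,LEAN=-.0059,-.0035/GX,GY,LEAN=-.0059,-.001/' ins.py
python3 - <<'E'
from ins import *
plan([goal(.09,.015,4.5),goal(.06,.009,4.5),goal(.03,.006,4.5)],-1,step=.012,turn=3)
E
```

```text
[[-1,-0.13,0.05,0.2,-0.1,0.0,0.0],[-1,-0.12,0.05,0.2,0.0,0.1,0.0],[-1,-0.3,0.0,0.27,0.0,0.0,0.0],[-1,-0.31,0.0,0.27,0.0,0.0,0.0],[-1,-0.3,0.0,0.28,0.0,0.0,0.0],[-1,-0.33,0.0,0.24,0.0,0.0,0.0],[-1,-0.32,0.0,0.23,0.0,0.0,0.0],[-1,-0.33,0.0,0.24,0.0,0.0,0.0]]
end [0.6381 0.0884 0.1024] rows 8
```

>>> {"fn": "arm_command", "kwargs": {"moves": [[-1, -0.13, 0.05, 0.2, -0.1, 0, 0], [-1, -0.12, 0.05, 0.2, 0, 0.1, 0], [-1, -0.3, 0, 0.27, 0, 0, 0], [-1, -0.31, 0, 0.27, 0, 0, 0], [-1, -0.3, 0, 0.28, 0, 0, 0], [-1, -0.33, 0, 0.24, 0, 0, 0], [-1, 0, 0, 0, 0, 0, 0], [-1, 0, 0, 0, 0, 0, 0]]}}

```text
time_s: 10.75
tcp_pos: [0.6197, 0.0897, 0.1049]
ee_rot: [[-0.861, 0.044, 0.507], [0.038, 0.999, -0.023], [-0.508, -0.0, -0.862]]
ft_force: [-0.3, -0.6, -2.1]
finger_gap: 0.0083
finger_force: 49.0
```

Run:
```python
from ins import *
err(.05,.008,4.5)
plan([goal(.03,.006,4.5)],-1,step=.011,turn=3)
for n in("scene","top"):
    s=snapshot(n); np.savez(n+"3.npz",**s); P=pts(s); o=observe(); g=o["tcp_pos"]
    # arm points above shelf level near shelf edge (x<edge)
    R=o["ee_rot"]; Q=(P-g)@R; k=(P[...,2]>.2)&(P[...,2]<.33)&(abs(P[...,1]-.085)<.06)&(s["range_z"]>0)&(P[...,0]<.66)
    for z in(.22,.24,.26,.28,.3): 
        kk=k&(abs(P[...,2]-z)<.01); print(n,z,kk.sum(),np.percentile(P[...,0][kk],[1,99,]) if kk.sum() else "", "max toolaxis -x",(-Q[...,0][kk]).max() if kk.sum() else "")
```

```text
err tool mm [-1.6605  0.4762  0.4281] rot [-0.0258  0.0137 -0.0138] F [-0.2706 -0.586  -2.0542] q [-0.4963  0.1153  0.2357  2.1288  0.3317  0.4108  0.9859] gap 0.008313139926127712
[[-1,-0.29,-0.01,0.23,0.0,0.0,0.0],[-1,-0.29,-0.01,0.23,0.0,0.0,0.0]]
end [0.638  0.0884 0.1024] rows 2
scene 0.22 286 [0.029  0.5942] max toolaxis -x 0.037098201312733226
scene 0.24 334 [0.0385 0.5861] max toolaxis -x 0.0371882011637462
scene 0.26 306 [0.0465 0.6303] max toolaxis -x 0.0912157462229264
scene 0.28 1300 [0.5137 0.6595] max toolaxis -x 0.12525619524897652
scene 0.3 246 [0.4843 0.5498] max toolaxis -x 0.03613902520758529
top 0.22 70 [0.5592 0.5978] max toolaxis -x 0.03975643988755255
top 0.24 130 [0.5488 0.59  ] max toolaxis -x 0.042873446593613106
top 0.26 116 [0.5225 0.6338] max toolaxis -x 0.10536899847346998
top 0.28 684 [0.5317 0.6596] max toolaxis -x 0.12778842119716416
top 0.3 112 [0.5003 0.553 ] max toolaxis -x 0.039824882794332085
```

The gripper body is about 40 mm from its axis, so at lean 30 it would clear the shelf edge by only ~5 mm. I'll rest the plate on stud and seat, still 30 mm out, and regrasp with more lean.

Run:
```python
from ins import *
plan([goal(.03,.006,4.5),goal(.03,.0005,6)],-1,step=.011,turn=1)
```

```text
[[-1,-0.31,-0.01,0.24,0.0,0.0,0.0],[-1,-0.3,-0.02,0.24,0.0,0.0,0.0],[-1,0.01,0.0,0.07,0.0,0.7,0.0],[-1,0.01,0.0,0.07,0.0,0.8,0.0]]
end [0.6393 0.0882 0.099 ] rows 4
```

>>> {"fn": "arm_command", "kwargs": {"moves": [[-1, -0.31, -0.01, 0.24, 0, 0, 0], [-1, -0.3, -0.02, 0.24, 0, 0, 0], [-1, 0, 0, 0, 0, 0, 0], [-1, 0.01, 0, 0.07, 0, 0.7, 0], [-1, 0.01, 0, 0.07, 0, 0.8, 0], [-1, 0, 0, 0, 0, 0, 0], [-1, 0, 0, 0, 0, 0, 0]]}}

```text
time_s: 11.43
tcp_pos: [0.6397, 0.0883, 0.0994]
ee_rot: [[-0.874, 0.044, 0.485], [0.038, 0.999, -0.021], [-0.485, 0.0, -0.874]]
ft_force: [-0.4, -0.4, -2.4]
finger_gap: 0.0086
finger_force: 49.2
```

Run:
```python
from ins import *
err(.03,.0005,6)
```

```text
err tool mm [-0.7177 -0.0442 -0.2102] rot [ 0.0174  0.0325 -0.0096] F [-0.4064 -0.4253 -2.4209] q [-0.4572  0.1706  0.2198  2.0686  0.25    0.4308  1.0751] gap 0.008599550723011308
```

>>> {"fn": "arm_command", "kwargs": {"moves": [[-1, 0.03, 0, 0.05, 0, 0, 0], [-1, 0, 0, 0, 0, 0, 0], [-1, 0, 0, 0, 0, 0, 0]]}}

```text
time_s: 11.68
tcp_pos: [0.6401, 0.0884, 0.0989]
ee_rot: [[-0.873, 0.043, 0.487], [0.038, 0.999, -0.02], [-0.487, 0.001, -0.873]]
ft_force: [-0.6, -0.2, 2.6]
finger_gap: 0.0082
finger_force: 49.5
```

>>> {"fn": "arm_command", "kwargs": {"moves": [[-1, 0.03, 0, 0.05, 0, 0, 0], [-1, 0, 0, 0, 0, 0, 0], [-1, 0, 0, 0, 0, 0, 0]]}}

```text
time_s: 11.93
tcp_pos: [0.6409, 0.0885, 0.0987]
ee_rot: [[-0.872, 0.043, 0.488], [0.038, 0.999, -0.02], [-0.489, 0.001, -0.872]]
ft_force: [-4.0, -0.5, 8.1]
finger_gap: 0.008
finger_force: 50.3
```

>>> {"fn": "arm_command", "kwargs": {"moves": [[0, 0, 0, 0, 0, 0, 0], [0, 0, 0, 0, 0, 0, 0], [0, 0, 0, 0, 0, 0, 0], [0, 0, 0, 0, 0, 0, 0]]}}

```text
time_s: 12.27
tcp_pos: [0.6392, 0.0885, 0.096]
ee_rot: [[-0.874, 0.043, 0.484], [0.038, 0.999, -0.021], [-0.485, 0.0, -0.875]]
ft_force: [0.5, 0.0, 0.2]
finger_gap: 0.0429
finger_force: 0.0
```

Run:
```python
from ins import *
o=observe(); print(o["tcp_pos"],o["finger_gap"],o["ft_force"])
s=snapshot("scene"); np.savez("s4.npz",**s); im=s["pixels"][195:315,220:380,::-1]; cv2.imwrite("pics/c4.png",cv2.convertScaleAbs(cv2.resize(im,(800,600),interpolation=cv2.INTER_CUBIC),alpha=1.5))
# regrasp: bar middle 8 mm nearer front than present grasp, deeper lean 36
g=o["tcp_pos"]+.003*o["ee_rot"][:,2]; a=np.radians(PSI); ex=np.array([np.cos(a),np.sin(a),0]); t=np.radians(6)
g2=g-.007*np.cos(t)*ex+[0,0,.007*np.sin(t)]; R=pose(PSI,36); plan([(g2-.003*R[:,2],R)],0,step=.011,turn=2)
```

```text
[0.6392 0.0885 0.096 ] 0.042912166716588374 [0.5476 0.0416 0.1631]
[[0,0.06,0.0,-0.04,0.0,-1.7,0.0],[0,0.06,0.0,-0.04,0.0,-1.8,0.0],[0,0.06,0.0,-0.04,0.0,-1.7,0.0],[0,0.06,0.0,-0.05,0.0,-1.8,0.0]]
end [0.6319 0.0888 0.0965] rows 4
```

View pics/c4.png

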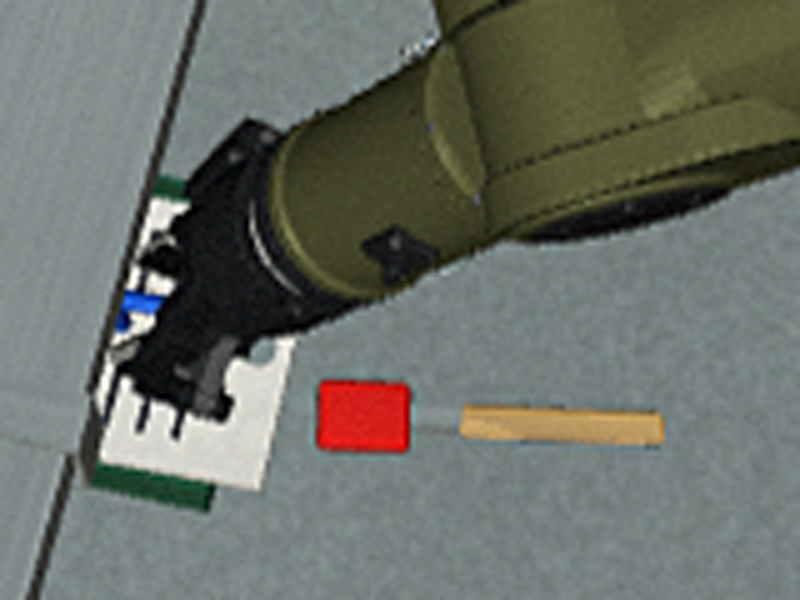

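The plate rests stably on stud and seat. Its right back corner is under the shelf edge, its front-left corner is at crop (262,490), and the hole is at (262,350). The jaws are open around the bar.

>>> {"fn": "arm_command", "kwargs": {"moves": [[0, 0.03, 0, -0.05, 0, -1.7, 0], [0, 0.03, 0, -0.06, 0, -1.8, 0], [0, 0.03, 0, -0.06, 0, -1.7, 0], [0, 0.03, 0, -0.06, 0, -1.8, 0], [0, 0, 0, 0, 0, 0, 0], [0, 0, 0, 0, 0, 0, 0]]}}

```text
time_s: 12.82
tcp_pos: [0.6334, 0.0889, 0.0993]
ee_rot: [[-0.809, 0.042, 0.587], [0.034, 0.999, -0.025], [-0.587, -0.0, -0.809]]
ft_force: [0.5, 0.2, -0.1]
finger_gap: 0.0427
finger_force: 0.0
```

Run:
```python
from ins import *
o=observe(); print(o["tcp_pos"],o["joint_positions"],o["ft_force"])
R=pose(PSI,36); plan([(np.array([.6336,.0889,.0992]),R)],0,step=.011,turn=2)
s=snapshot("scene"); P=pts(s); hsv=cv2.cvtColor(s["pixels"],cv2.COLOR_RGB2HSV).astype(int)
b=(hsv[...,0]>100)&(hsv[...,0]<130)&(hsv[...,1]>150); b[:230]=0; b[300:]=0; b[:,:225]=0;b[:,300:]=0
print(b.sum(),np.median(P[b],0),P[b].max(0))
from inhand import plate,line
o=O; ex=np.array([np.cos(np.radians(PSI)),np.sin(np.radians(PSI))]); ey=np.array([-ex[1],ex[0]])
W,c=plate(s,.066,(238,225,322,300)); L=np.column_stack([(W-O[:2])@ex,(W-O[:2])@ey]); 
fr=L[(L[:,0]<L[:,0].min()+.012)&(L[:,1]<.055)&(L[:,1]>.0)]; print("front edge caddy",line(fr),"left",L[:,1].max())
m=(np.abs(P[...,0]-.585)<.012)&(np.abs(P[...,1]-.12)<.02); print("front z",np.median(P[m][:,2]))
```

```text
[0.6334 0.0889 0.0993] [-0.5883  0.1296  0.3244  2.1759  0.5496  0.2816  0.7629] [ 0.4585  0.2394 -0.1366]
[[0,0.0,0.0,0.01,0.0,0.0,0.1]]
end [0.6335 0.0889 0.0991] rows 1
76 [0.6376 0.0906 0.0994] [0.6579 0.1549 0.2349]
front edge caddy (array([ 0.0199, -0.9998], dtype=float32), array([-0.0931,  0.0285], dtype=float32)) left 0.0677644618230068
front z 0.17547060428953118
```

>>> {"fn": "arm_command", "kwargs": {"moves": [[-1, 0, 0, 0, 0, 0, 0], [-1, 0, 0, 0, 0, 0, 0], [-1, 0, 0, 0, 0, 0, 0], [-1, 0, 0, 0, 0, 0, 0], [-1, 0, 0, 0, 0, 0, 0]]}}

```text
time_s: 13.28
tcp_pos: [0.6345, 0.0885, 0.1002]
ee_rot: [[-0.807, 0.044, 0.588], [0.035, 0.999, -0.025], [-0.589, 0.001, -0.808]]
ft_force: [1.7, -0.4, 0.0]
finger_gap: 0.0082
finger_force: 48.6
```

```bash
sed -i 's/GX,GY,LEAN=.*/GX,GY,LEAN=-.0166,-.0025,41.7/' ins.py
python3 - <<'E'
from ins import *
err(.0245,0,5.7)
from inhand import plate,line
ex=np.array([np.cos(np.radians(PSI)),np.sin(np.radians(PSI))]); ey=np.array([-ex[1],ex[0]])
s=snapshot("scene"); px=s["pixels"]; hsv=cv2.cvtColor(px,cv2.COLOR_RGB2HSV).astype(int)
W,c=plate(s,.066,(238,225,322,300)); L=np.column_stack([(W-O[:2])@ex,(W-O[:2])@ey]); fr=L[(L[:,0]<L[:,0].min()+.012)&(L[:,1]<.055)&(L[:,1]>.0)]; print("front",line(fr)[1],"left",L[:,1].max())
# hole: non-white pixels inside plate near expected
e=proj(s,np.r_[O[:2]+(-.0782)*ex,.065])[0]; print("hole exp px",e)
sub=hsv[int(e[1])-7:int(e[1])+8,int(e[0])-7:int(e[0])+8]; print(sub[...,2])
plan([goal(.0245,.006,5.7),goal(.018,.005,5),goal(.01,.0045,4.5)],-1,step=.008,turn=1)
E
```

```text
err tool mm [-1.541   1.4036 -0.5391] rot [ 0.0255  0.0843 -0.0139] F [ 1.7187 -0.4084  0.0129] q [-0.5871  0.1296  0.3244  2.1748  0.5516  0.2807  0.7605] gap 0.008155219210355164
front [-0.0932  0.0206] left 0.06678818893946167
hole exp px [270.4605 264.2871]
[[ 12  13  20  15  14  13  15  16  15  19  18  19  14  14  14]
 [ 13  12  11  11  16  13  20  11  15  20  18  20  14  20  16]
 [ 14  11  12  14  15  19  15  15  15  17  20  16  19  17  16]
 [ 18  16  16  15  14  12  12  14   7  16  18  16  17  16  17]
 [ 14  15  12  13  13  15  16  22  17  14  16  16  18  16  12]
 [ 35  19  11  14  17  19  16  20  22  17  15  15  13  19  14]
 [ 78  54  27   7  15  20  24  24  22  26  17  11  13  14  14]
 [102  93 100  42  15  22  20  19  31  42  32  14  13   7   7]
 [110 123 170  78  18  15  19  39  46  46  46  14  10   7  84]
 [ 67 105 115  31  20  30  35  48  49  40  15   4  25  82 172]
 [ 26  25  27  31  35  49  50  47  54  15  29  20 103 160 158]
 [ 33  30  32  31  47  49  47  38  89  82 101  92 154 155 128]
 [ 42  31  34  37  51  45  41  40 138 157 156 151 149 152 107]
 [ 30  34  34  47  51  46  37  99 157 149 148 144 145 153  86]
 [ 11  32  41  52  47  43  57 159 154 146 147 143 148 149  83]]
[[-1,-0.08,-0.06,-0.17,0.0,0.1,0.0],[-1,-0.14,0.0,0.2,0.0,-0.7,0.0],[-1,-0.22,0.0,0.22,0.0,-0.5,0.0]]
end [0.6469 0.0865 0.1017] rows 3
```

```bash
sed -i 's/,.0879,.05\]/,.0879,.0512]/' ins.py
python3 - <<'E'
from ins import *
plan([goal(.0245,.006,5.7),goal(.018,.005,5),goal(.013,.0045,4.7)],-1,step=.006,turn=1)
E
```

```text
[[-1,-0.05,-0.03,-0.11,0.0,0.0,0.0],[-1,-0.06,-0.03,-0.1,0.0,0.1,0.0],[-1,-0.07,0.0,0.1,0.0,-0.4,0.0],[-1,-0.07,0.0,0.1,0.0,-0.3,0.0],[-1,-0.13,0.0,0.15,0.0,-0.3,0.0]]
end [0.6441 0.0866 0.103 ] rows 5
```

>>> {"fn": "arm_command", "kwargs": {"moves": [[-1, -0.05, -0.03, -0.11, 0, 0, 0], [-1, -0.06, -0.02, -0.1, 0, 0.1, 0], [-1, -0.07, 0, 0.1, 0, -0.4, 0], [-1, -0.07, 0, 0.1, 0, -0.3, 0], [-1, -0.13, 0, 0.15, 0, -0.3, 0], [-1, 0, 0, 0, 0, 0, 0], [-1, 0, 0, 0, 0, 0, 0]]}}

```text
time_s: 13.92
tcp_pos: [0.6436, 0.0868, 0.102]
ee_rot: [[-0.799, 0.043, 0.6], [0.034, 0.999, -0.026], [-0.6, -0.0, -0.8]]
ft_force: [-0.5, 0.2, -2.0]
finger_gap: 0.0086
finger_force: 48.7
```

Run:
```python
from ins import *
err(.013,.0045,4.7)
plan([goal(.007,.004,4.7),goal(.002,.004,4.7)],-1,step=.004,turn=1)
```

```text
err tool mm [1.0473 0.1991 0.4825] rot [-0.0049 -0.0994  0.0274] F [-0.4863  0.2293 -1.9691] q [-0.5883  0.1416  0.3333  2.1647  0.5688  0.2657  0.7474] gap 0.008550302547546218
[[-1,-0.11,0.0,0.07,0.0,0.0,0.0],[-1,-0.11,-0.01,0.07,0.0,-0.1,0.0],[-1,-0.08,0.0,0.06,0.0,0.0,0.0],[-1,-0.08,0.0,0.06,0.0,0.0,0.0]]
end [0.6551 0.0861 0.1026] rows 4
```

>>> {"fn": "arm_command", "kwargs": {"moves": [[-1, -0.11, 0, 0.07, 0, 0, 0], [-1, -0.11, 0, 0.07, 0, 0, 0], [-1, 0, 0, 0, 0, 0, 0], [-1, 0, 0, 0, 0, 0, 0]]}}

```text
time_s: 14.25
tcp_pos: [0.6505, 0.0866, 0.1033]
ee_rot: [[-0.798, 0.043, 0.601], [0.035, 0.999, -0.026], [-0.601, 0.0, -0.799]]
ft_force: [-0.5, 0.6, -1.7]
finger_gap: 0.0079
finger_force: 48.7
```

>>> {"fn": "arm_command", "kwargs": {"moves": [[-1, -0.08, 0, 0.06, 0, 0, 0], [-1, -0.08, 0, 0.06, 0, 0, 0], [-1, 0, 0, 0, 0, 0, 0], [-1, 0, 0, 0, 0, 0, 0]]}}

```text
time_s: 14.58
tcp_pos: [0.6553, 0.0864, 0.1032]
ee_rot: [[-0.798, 0.043, 0.601], [0.035, 0.999, -0.026], [-0.601, 0.0, -0.799]]
ft_force: [-0.5, 0.2, -1.6]
finger_gap: 0.0081
finger_force: 48.7
```

Run:
```python
from ins import *
err(.002,.004,4.7)
from inhand import plate,line
ex=np.array([np.cos(np.radians(PSI)),np.sin(np.radians(PSI))]); ey=np.array([-ex[1],ex[0]])
s=snapshot("scene"); zt=.0512+.004+.14*.082+.003
W,c=plate(s,zt,(238,225,322,300)); L=np.column_stack([(W-O[:2])@ex,(W-O[:2])@ey]); fr=L[(L[:,0]<L[:,0].min()+.012)&(L[:,1]<.055)&(L[:,1]>.0)]; print("front",line(fr)[1],"expected",.07-.002-.14*np.cos(.082)+.0003,"left",L[:,1].max())
im=s["pixels"][225:300,225:325,::-1]; cv2.imwrite("pics/c5.png",cv2.convertScaleAbs(cv2.resize(im,(800,600),interpolation=cv2.INTER_CUBIC),alpha=1.5))
t=snapshot("top"); print(t["pixels"][200:222,228:262].max(2))
```

```text
err tool mm [-0.4932  0.2417 -0.3712] rot [ 0.0175 -0.0539 -0.0011] F [-0.4759  0.1601 -1.5525] q [-0.565   0.1622  0.3196  2.1386  0.5317  0.2646  0.7879] gap 0.00814933254394114
front [-0.0728  0.0246] expected -0.07122958367858803 left 0.06554841849556634
[[ 28  25  29  27  29  23  30  27  26  31  28  30  28  26  28  27  23  26
   24  26  28  28  26  25  26  28  27  36  40  35  31  29  30  44]
 [ 28  30  26  29  31  31  28  29  27  32  27  25  24  27  24  28  27  25
   27  28  26  29  27  26  24  28  32  37  41  41  35  29  28  33]
 [ 26  30  27  29  27  29  28  33  28  29  28  26  29  26  25  25  27  24
   28  25  23  24  27  28  29  29  31  40  43  38  36  29  31  34]
 [ 28  32  25  30  33  30  26  29  29  29  26  27  26  31  27  29  23  26
   20  28  23  25  24  28  24  28  30  36  41  42  39  40  37  38]
 [ 30  28  26  27  28  30  28  29  27  28  27  28  29  26  27  25  28  23
   24  27  22  23  23  25  25  24  28  37  43  37  38  40  37  41]
 [ 25  30  27  29  30  26  32  30  28  31  27  24  28  24  27  28  27  24
   22  21  24  18  26  22  26  24  24  30  36  42  38  38  37 
[... 1561 characters left out ...]
  56  52  52  48  44  48  45  44  43  43  42  40  40  35  37  39  33
   36  37  38  34  25  26  36  60  83  92  93  94  95  97  95  96]
 [ 55  47  48  48  49  48  42  43  47  44  41  39  39  38  37  39  33  34
   33  35  37  33  31  26  37  59  83  91  95  91  95  94  90  96]
 [ 49  51  51  49  48  49  47  45  43  47  44  44  44  40  37  33  33  32
   30  31  28  34  31  29  40  67  85  91  92  92  91  93  91  92]
 [ 47  49  47  45  48  43  45  48  45  45  39  40  42  38  39  37  34  32
   29  33  27  29  35  32  45  69  88  93  94  91  89  92  87  91]
 [ 50  49  49  50  49  50  47  44  45  43  43  39  40  36  38  39  33  27
   31  28  29  23  30  32  43  73  89  93  93  90  88  88  91  93]]
```

View pics/c5.png

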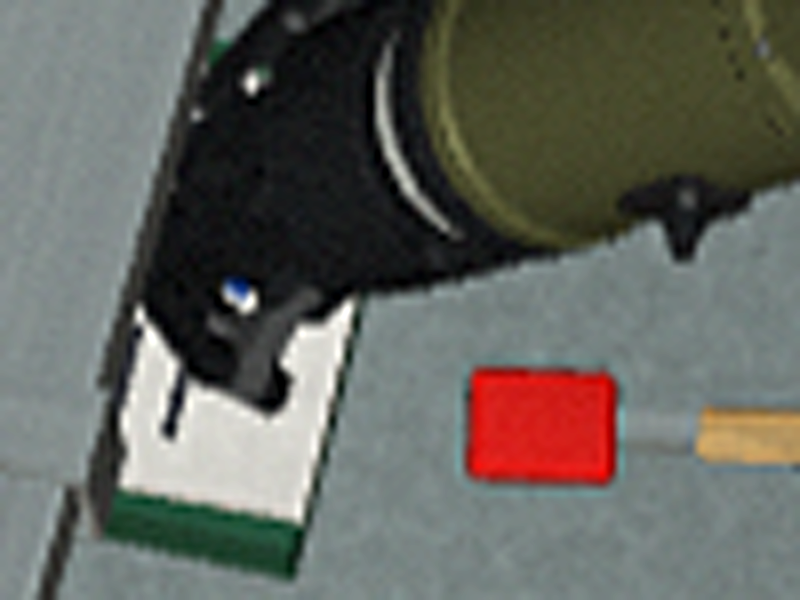

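Front edge of the plate now nearly flush with the caddy front (crop (300,520) and (355,310)), parallel to it, left wall strip even; no contact yet. Advance the last few millimetres and begin lowering.

Run:
```python
from ins import *
plan([goal(-.001,.003,4.7),goal(-.001,.0015,3),goal(-.001,.0005,1.5),goal(-.001,-.001,0)],-1,step=.004,turn=1)
```

```text
[[-1,-0.06,-0.01,0.12,0.0,-0.1,0.0],[-1,0.07,0.0,0.05,0.0,-0.8,0.0],[-1,0.07,0.0,0.05,0.0,-0.9,0.0],[-1,0.06,0.0,0.03,0.0,-0.7,0.0],[-1,0.06,0.0,0.04,0.0,-0.8,0.0],[-1,0.06,0.0,0.04,0.0,-0.7,0.0],[-1,0.07,0.0,0.05,0.0,-0.8,0.0]]
end [0.6546 0.0862 0.0904] rows 7
```

>>> {"fn": "arm_command", "kwargs": {"moves": [[-1, -0.06, 0, 0.12, 0, 0, 0], [-1, 0, 0, 0, 0, 0, 0], [-1, 0.07, 0, 0.05, 0, -0.8, 0], [-1, 0, 0, 0, 0, 0, 0], [-1, 0, 0, 0, 0, 0, 0]]}}

```text
time_s: 15.1
tcp_pos: [0.6571, 0.0864, 0.0991]
ee_rot: [[-0.791, 0.043, 0.611], [0.034, 0.999, -0.026], [-0.611, -0.0, -0.791]]
ft_force: [-0.1, -0.3, -1.4]
finger_gap: 0.0085
finger_force: 48.7
```

>>> {"fn": "arm_command", "kwargs": {"moves": [[-1, 0.07, 0, 0.05, 0, -0.9, 0], [-1, 0, 0, 0, 0, 0, 0], [-1, 0, 0, 0, 0, 0, 0]]}}

```text
time_s: 15.35
tcp_pos: [0.6566, 0.0865, 0.0973]
ee_rot: [[-0.781, 0.043, 0.623], [0.033, 0.999, -0.027], [-0.624, -0.0, -0.782]]
ft_force: [-0.6, -0.1, -0.3]
finger_gap: 0.0083
finger_force: 48.7
```

Run:
```python
from ins import *
err(-.001,.0015,3)
```

```text
err tool mm [0.3    0.4262 0.0946] rot [ 0.0183 -0.1119  0.0571] F [-0.5712 -0.0905 -0.3207] q [-0.6333  0.1739  0.3879  2.1615  0.6479  0.2156  0.6625] gap 0.008346297609934867
```

>>> {"fn": "arm_command", "kwargs": {"moves": [[-1, 0.06, 0, 0.03, 0, -0.7, 0], [-1, 0, 0, 0, 0, 0, 0], [-1, 0, 0, 0, 0, 0, 0]]}}

```text
time_s: 15.6
tcp_pos: [0.6561, 0.0865, 0.096]
ee_rot: [[-0.773, 0.043, 0.633], [0.033, 0.999, -0.027], [-0.634, -0.0, -0.774]]
ft_force: [0.1, 0.5, -1.9]
finger_gap: 0.0087
finger_force: 48.7
```

>>> {"fn": "arm_command", "kwargs": {"moves": [[-1, 0.06, 0, 0.04, 0, -0.8, 0], [-1, 0, 0, 0, 0, 0, 0], [-1, 0, 0, 0, 0, 0, 0]]}}

```text
time_s: 15.85
tcp_pos: [0.6557, 0.0865, 0.0944]
ee_rot: [[-0.764, 0.043, 0.644], [0.033, 0.999, -0.028], [-0.644, -0.0, -0.765]]
ft_force: [1.1, -0.8, -2.1]
finger_gap: 0.0083
finger_force: 48.8
```

>>> {"fn": "arm_command", "kwargs": {"moves": [[-1, 0.06, 0, 0.04, 0, -0.7, 0], [-1, 0, 0, 0, 0, 0, 0], [-1, 0, 0, 0, 0, 0, 0]]}}

```text
time_s: 16.1
tcp_pos: [0.6554, 0.0866, 0.0929]
ee_rot: [[-0.756, 0.043, 0.653], [0.032, 0.999, -0.028], [-0.654, -0.0, -0.756]]
ft_force: [-1.3, -1.3, -1.3]
finger_gap: 0.0081
finger_force: 48.9
```

>>> {"fn": "arm_command", "kwargs": {"moves": [[-1, 0.07, 0, 0.05, 0, -0.8, 0], [-1, 0, 0, 0, 0, 0, 0], [-1, 0, 0, 0, 0, 0, 0]]}}

```text
time_s: 16.35
tcp_pos: [0.6557, 0.0866, 0.0917]
ee_rot: [[-0.746, 0.043, 0.665], [0.032, 0.999, -0.028], [-0.666, 0.0, -0.746]]
ft_force: [2.2, -0.3, 1.7]
finger_gap: 0.0083
finger_force: 49.3
```

Run:
```python
from ins import *
err(-.001,-.001,0)
```

```text
err tool mm [-1.7035  0.5038 -0.1488] rot [0.0379 0.0291 0.0264] F [ 2.2172 -0.2607  1.7207] q [-0.85    0.1956  0.6095  2.21    0.9673  0.1308  0.3138] gap 0.008338445588495334
```

>>> {"fn": "arm_command", "kwargs": {"moves": [[-1, 0.02, 0, 0.03, 0, 0, 0], [-1, 0, 0, 0, 0, 0, 0], [0, 0, 0, 0, 0, 0, 0], [0, 0, 0, 0, 0, 0, 0], [0, 0, 0, 0, 0, 0, 0], [0, 0, 0, 0, 0, 0, 0]]}}

```text
time_s: 16.85
tcp_pos: [0.6544, 0.0865, 0.0891]
ee_rot: [[-0.747, 0.043, 0.663], [0.032, 0.999, -0.029], [-0.664, 0.0, -0.748]]
ft_force: [0.2, -0.4, -0.7]
finger_gap: 0.0428
finger_force: 0.0
```

Run:
```python
from ins import *
o=observe(); print(o["tcp_pos"],o["ft_force"],o["finger_gap"],o["joint_positions"])
p,R=o["tcp_pos"],o["ee_rot"]
plan([(p-.07*R[:,2]-np.array([.0,0,0]),R)],0,step=.015)
plan([(p-.07*R[:,2],R),(p-.13*R[:,2]+[-.06,0,.02],pose(PSI,30))],0,step=.02,turn=3)
```

```text
[0.6544 0.0865 0.0891] [ 0.1899 -0.3716 -0.7042] 0.042805086107394204 [-0.8515  0.199   0.6112  2.2126  0.9759  0.1278  0.3029]
[[0,0.0,0.0,-0.56,0.0,0.0,0.0],[0,0.0,0.0,-0.56,0.0,0.0,0.0],[0,0.0,0.0,-0.56,0.0,0.0,0.0],[0,0.0,0.0,-0.56,0.0,0.0,0.0],[0,0.0,0.0,-0.56,0.0,0.0,0.0]]
end [0.608  0.0885 0.1415] rows 5
[[0,0.0,0.0,-0.7,0.0,0.0,0.0],[0,0.0,0.0,-0.7,0.0,0.0,0.0],[0,0.0,0.0,-0.7,0.0,0.0,0.0],[0,0.0,0.0,-0.7,0.0,0.0,0.0],[0,0.21,-0.02,-0.77,0.0,1.9,0.0],[0,0.24,-0.02,-0.76,0.0,1.9,0.0],[0,0.26,-0.02,-0.75,0.0,1.9,0.0],[0,0.28,-0.01,-0.74,0.0,2.0,0.0]]
[[0,0.31,-0.02,-0.73,0.0,1.9,0.0],[0,0.34,-0.01,-0.71,0.0,2.0,0.0]]
end [0.5082 0.0903 0.2063] rows 10
```

>>> {"fn": "arm_command", "kwargs": {"moves": [[0, 0, 0, -0.4, 0, 0, 0], [0, 0, 0, -0.6, 0, 0.5, 0], [0, 0, 0, -0.6, 0, 1.5, 0], [0, 0, 0, -0.6, 0, 1.5, 0], [0, 0, 0, -0.6, 0, 1.5, 0], [0, 0, 0, -0.6, 0, 1.5, 0], [0, 0, 0, 0, 0, 0, 0]]}}

```text
time_s: 17.43
tcp_pos: [0.6015, 0.0896, 0.1581]
ee_rot: [[-0.815, 0.043, 0.578], [0.037, 0.999, -0.022], [-0.578, 0.004, -0.816]]
ft_force: [1.4, -0.1, 0.9]
finger_gap: 0.0428
finger_force: 0.0
```

Run:
```python
from ins import *
o=observe(); print(o["tcp_pos"],o["ft_force"],o["finger_gap"],o["joint_positions"])
p,R=o["tcp_pos"],o["ee_rot"]
plan([((.47,.05,.2),pose(PSI,15)),((.43,-.12,.27),pose(-5,0))],0,step=.024,turn=4)
```

```text
[0.6015 0.0896 0.1581] [ 1.376  -0.1278  0.8995] 0.04275188995504449 [-0.7406 -0.0423  0.4388  2.1936  0.5037  0.4445  0.832 ]
[[0,0.54,-0.3,-0.73,0.0,3.4,0.0],[0,0.59,-0.3,-0.7,0.0,3.4,0.0],[0,0.63,-0.3,-0.66,0.1,3.4,0.0],[0,0.66,-0.3,-0.62,0.0,3.4,0.0],[0,0.7,-0.3,-0.58,0.1,3.4,0.0],[0,0.73,-0.31,-0.53,0.0,3.3,-0.1],[0,0.07,-0.86,-0.38,0.0,1.9,0.3],[0,0.07,-0.86,-0.38,0.0,1.9,0.3]]
[[0,0.08,-0.86,-0.38,0.1,1.9,0.3],[0,0.09,-0.86,-0.37,0.0,1.9,0.3],[0,0.1,-0.86,-0.37,0.1,1.9,0.3],[0,0.11,-0.86,-0.36,0.0,1.8,0.3],[0,0.11,-0.86,-0.36,0.1,1.9,0.4],[0,0.12,-0.86,-0.35,0.0,1.8,0.3]]
end [ 0.4301 -0.1201  0.27  ] rows 14
```

>>> {"fn": "arm_command", "kwargs": {"moves": [[0, 0.54, -0.3, -0.73, 0, 3.4, 0], [0, 0.59, -0.3, -0.7, 0, 3.4, 0], [0, 0.63, -0.3, -0.66, 0, 3.4, 0], [0, 0.66, -0.3, -0.62, 0, 3.4, 0], [0, 0.7, -0.3, -0.58, 0, 3.4, 0], [0, 0.73, -0.31, -0.53, 0, 3.3, 0], [0, 0.07, -0.86, -0.38, 0, 1.9, 0.3], [0, 0.07, -0.86, -0.38, 0, 1.9, 0.3]]}}

```text
time_s: 18.1
tcp_pos: [0.4585, 0.0064, 0.2143]
ee_rot: [[-0.98, 0.052, 0.19], [0.051, 0.999, -0.008], [-0.19, 0.001, -0.982]]
ft_force: [2.3, -0.1, 0.2]
finger_gap: 0.0428
finger_force: 0.0
```

>>> {"fn": "arm_command", "kwargs": {"moves": [[0, 0.08, -0.86, -0.38, 0, 1.9, 0.3], [0, 0.09, -0.86, -0.37, 0, 1.9, 0.3], [0, 0.1, -0.86, -0.37, 0, 1.9, 0.3], [0, 0.11, -0.86, -0.36, 0, 1.8, 0.3], [0, 0.11, -0.86, -0.36, 0, 1.9, 0.4], [0, 0.12, -0.86, -0.35, 0, 1.8, 0.3], [0, 0, 0, 0, 0, 0, 0], [0, 0, 0, 0, 0, 0, 0]]}}

```text
time_s: 18.77
tcp_pos: [0.4298, -0.1222, 0.2665]
ee_rot: [[-0.996, 0.09, -0.002], [0.09, 0.996, 0.004], [0.003, 0.004, -1.0]]
ft_force: [0.3, 0.5, -0.4]
finger_gap: 0.0429
finger_force: 0.0
```

Run:
```python
from ins import *
S={n:snapshot(n) for n in("scene","top")}
s=S["scene"]; im=cv2.resize(s["pixels"][215:305,225:325,::-1],(600,540),interpolation=cv2.INTER_CUBIC); cv2.imwrite("pics/f1.png",cv2.convertScaleAbs(im,alpha=1.5))
P=pts(s); ex=np.array([np.cos(np.radians(PSI)),np.sin(np.radians(PSI))]); ey=np.array([-ex[1],ex[0]])
X=(P[...,:2]-O[:2])@ex; Y=(P[...,:2]-O[:2])@ey
for nm,P_,s_ in(("scene",P,s),("top",pts(S["top"]),S["top"])):
    X=(P_[...,:2]-O[:2])@ex; Y=(P_[...,:2]-O[:2])@ey
    w=(cv2.cvtColor(s_["pixels"],cv2.COLOR_RGB2HSV)[...,1]<50)&(P_[...,2]>.03)&(P_[...,2]<.09)&(abs(Y)<.07)&(X>-.085)&(X<-.03)
    for a,b in((-.07,-.06),(-.06,-.05),(-.05,-.035)):
        k=w&(X>a)&(X<b); print(nm,a,k.sum(),np.median(P_[k][:,2]) if k.sum() else 0)
```

```text
scene -0.07 222 0.05265690196346554
scene -0.06 201 0.05239454556069259
scene -0.05 319 0.05274758650171698
top -0.07 168 0.05195745230073698
top -0.06 144 0.053231603414816975
top -0.05 218 0.05307528239992332
```

View pics/f1.png

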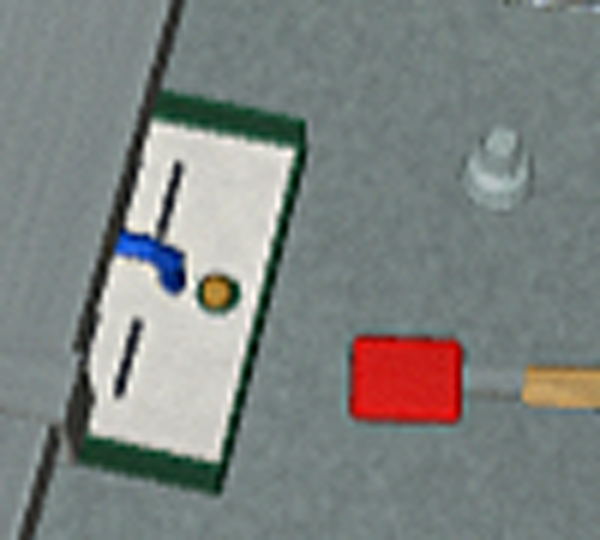

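The stud at (216,293) stands centred in the plate's hole. The plate is flat at about 53 mm, fully home and released, with the stopper and brush standing as before.

```bash
python3 -c "
from cell import job_done; print(job_done())"
```

```text
the job is handed in; nothing more can be done
None
```

The drainer plate is back in the caddy: it lies flat on the seat with the brass stud centred in its hole, it has been released, the arm is clear, and the job was handed in at about 19 s.

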